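# Lay out an interferometer around its beam splitter

### The job

Lay out the interferometer around the splitter cube that is fixed in front of the laser: looking along the beam (from the laser towards the splitter), stand the round lens in the beam about midway between the laser's front end and the splitter, the stage mirror straight behind the splitter, the tilt mirror to the left of the splitter and the white screen to its right. The two mirror faces and the middle of the screen stand 90 mm from the centre of the splitter, every part centred on its line and square to it (the lens square across the beam), both mirrors facing the splitter. Stand all four upright on the table and let go, without knocking any of them over and without shifting the spare post or the dust cap.

Things in the scene. Friction and masses are not known exactly. Their poses are not given: they have to be found in the camera images.
- laser: Glowing glass laser tube with grey end caps (44 mm diameter), 410 mm long, in two aluminium brackets (64 mm wide, 104 mm high); fixed. Origin on the table straight below its front end (the end nearest the splitter). +x is the direction of the beam, which runs 70 mm above the table; +y is to the left of the beam, z up.
- splitter: Glass cube (30 mm) under a black 34 mm cap plate with a diagonal line, on a steel post and a round aluminium puck (54 mm); top at 89 mm; fixed on the beam, 150 to 180 mm from the laser's front end. Origin on the table below the cube's centre, +x along the beam away from the laser, +y to the left of the beam, z up.
- lens: Lens in a black ring mount (ring 50 mm outside diameter, 14 mm thick, centre 70 mm above the table) on a thin steel post and a round steel puck (50 mm diameter, 12 mm high); 0.18 kg, loose. Origin in the middle of the puck's underside; x is the lens axis (same both ways), y across the ring, z up. Best gripped across the ring's 50 mm width (along y), 70 mm up.
- stage_mirror: Mirror on a stage: bare aluminium upright plate (44 mm wide along y, x -18 to -6 mm, 94 mm high) with a round mirror in front, on a block (50 mm wide, x -42 to 14 mm, 24 mm high) with a micrometer at the back to x -76 mm; 0.35 kg, loose. Origin: underside, below the mirror's face; +x points out of the face, z up. Best gripped across the plate (along y) at x -12 mm, 70 mm up.
- tilt_mirror: Mirror in a black square tilt mount: two 46 mm square plates (x -24 to -2 mm, 47 to 93 mm up), round 25 mm mirror in front, three knobs at the back (to x -46 mm), on a steel post and round puck (50 mm, centred at x -13 mm); 0.22 kg, loose. Origin: underside level, below the mirror's face; +x points out of the face, z up. Best gripped across 46 mm (along y) at x -13 mm, 70 mm up.
- screen: White upright viewing screen (56 mm wide along y, 6 mm thick along x, top 100 mm up) in a black foot block (40 mm along x, 56 mm along y, 16 mm high, cheeks to 28 mm); 0.22 kg, loose. Origin in the middle of the foot's underside; x is square to the screen (same both ways), z up. Best gripped across its 56 mm width (along y), 72 mm up.
- bare_post: Spare black post holder without an optic (40 mm round foot, 22 mm thick holder, steel post to 70 mm height); a bystander, loose. Origin in the middle of its underside.
- dust_cap: Small black plastic cap (22 mm diameter, 20 mm high) standing among the optics; a bystander, loose. Origin in the middle of its underside.
Mind the look-alikes: they are no part of the job. Leave any green or pink look-alike of the lens alone.

How it is judged:
By the outcome, as a careful person would: the job done as asked, in the order asked, and still so for the second after the job is handed in, with the robot touching nothing.
It also fails if it takes over 118 s, if anything falls off the work surface, if the arm or the gripper's body presses on something with over 40 N, if the wrist force passes 120 N, or if a joint passes its speed limit or range.

### The arm

A 7-joint arm with a two-finger parallel gripper is mounted at the origin on the work surface. World frame = base frame: x ahead of the robot, y to its left, z up, the work surface at z = 0. Lengths are in mm, angles in degrees, forces in N, time in s.
With the tool pointing down it reaches from about 425 to 800 mm from the base axis. Payload 8.3 kg.
Tool frame: the origin (TCP) lies at the centre of the arm's flange, where the gripper is bolted on; the fingertips stand r.tip_extent ahead of it and the grasp point (between the pads) lies 155 mm ahead of it (r.tip_extent is the distance from the TCP to the fingertips, in mm); z points along the fingers, y is the direction in which the jaws open and shut (so a half turn about z gives the same grasp; the last joint's range is limited). The gripper opens to 85 mm and grips with 20 to 120 N. Pads are 22 mm wide; open, the fingers measure 114 mm over their backs; the gripper's body (76 mm by 85 mm) begins 54 mm behind the grasp point. The pads swing forward as they close: fully open they stand 13 mm farther back than shut.
Start: joints at [62.573, 21.967, 0.94, 78.501, -0.361, 79.538, -2.664], TCP at [252.48, -571.725, 404.679] pointing down, gripper open.
Joint ranges: [-169.22, 169.22], [-14.56, 117.87], [-87.37, 89.26], [10.42, 133.3], [-82.24, 262.24], [0.94, 117.77], [-172.7, 172.7]. Speed limits (degrees/s): [136.94, 136.94, 172.46, 172.46, 180, 180, 180].

### API

Orientations are given as [roll, pitch, yaw] about the fixed x, y, z axes, in that order (R = Rz(yaw) Ry(pitch) Rx(roll)).
In Python, from cell import readout, imaging, r gives the robot as it stands.
- The arm moves only by the tool servo_tool, never from a script. Its argument "deltas" is text: rows parted by semicolons, each of 6 numbers parted by spaces: the shift along the tool's x, y, z normalised to -1 to 1, where 1 is 0.025 m, then the turn, a rotation vector about the tool's x, y, z normalised to -1 to 1, where 1 is 8 degrees. In form: dx dy dz wx wy wz; .... A call has 1 to 10 rows; each row shifts and turns the commanded pose from where the row before left it, along the tool's axes as they then stand; what a row does not reach is not made up. A row lasts 1/10 s, in which the tool goes at most 50 mm and 8.59 degrees, less where a joint would pass 70% of its speed; a pose out of reach is approached as far as the arm can. A call with a number of a shift or a turn outside -1 to 1 is refused whole. A call with a gripper value outside its range is refused whole. "grip" is the opening, from 0 (shut) to 1 (fully open), set as the call begins (left out, the last holds). The fingers move at their own pace and stop on an object; "force" is the grip in N (left out, the last holds). Time passes only in rows, so rows that do not move let the fingers close. It gives the time, the measured TCP pose, the force and the opening at its end, in the units of the state.
- readout.read_state(): the state, without advancing time (a new reading comes with each control period).
- imaging.snapshot(name): name is "scene" or "top" or "wrist"; returns a dict with "pixels" (400x640x3 uint8, red, green, blue), "vfov" (degrees; the focal length in pixels is half the picture's height over the tangent of half this angle, whatever the lens; pixels are square), "cx", "cy" (the principal point, pixels), "R" (3x3) and "t" (3): a world point X has camera coordinates R X + t. Camera axes: x right, y down, z forward; pixel columns grow to the right and rows downward; lengths in mm; the calibration is good to about 2 mm. A picture is of the moment at which its call begins. There is no depth.
- r.finish_job(): hands the job in, once; it reports no verdict.
The state is a dict: "time_s": time; "qpos": joint angles; "qd": joint speeds; "effort": joint torques, N m; "tool_pos": TCP position; "ee_rot": TCP orientation; "ft_force": force on the tool from outside, world axes, zero at the start; "moment": the same for the moment, N m; "grip_width": finger opening in mm.
Only numpy, scipy, OpenCV 4.12 (cv2) and the standard library are available. Lean on these libraries where they do the work, as an engineer would, in place of code of your own. Each camera call takes 0.05 s, during which the arm holds its last target.

## Working session

There is one attempt and no reset: what is moved stays moved. The work goes in short steps, Python scripts to look and compute and a tool call to move; the robot and the scene stay as the last step left them, time stands still between calls to the robot, and variables do not carry over. Pictures are saved under pics/ and viewed, and the job is handed in when it is done.

Besides the shell and the picture viewer there is one more tool, called as name(argument=value, ...), one argument or row to a line, values as JSON. servo_tool: Moves the arm, as the interface text tells. Its arguments: {"type":"object","properties":{"deltas":{"type":"string"},"grip":{"type":"number"},"force":{"type":"number"}},"required":["deltas"]}

```bash
ls -la; mkdir -p pics
python3 - <<'E'
from cell import readout, imaging, r
import cv2
s=readout.read_state()
for k,v in s.items(): print(k,v)
print(r.tip_extent)
for n in ("scene","top","wrist"):
    d=imaging.snapshot(n)
    cv2.imwrite(f"pics/{n}0.png",d["pixels"][:,:,::-1])
    print(n,d["vfov"],d["cx"],d["cy"],d["R"],d["t"])
E
```

```text
total 12
drwxr-xr-x  3 agent agent 4096 Dec  7 04:11 .
drwxr-xr-x 23 root  root  4096 Dec  7 04:11 ..
drwxr-xr-x  2 agent agent 4096 Dec  7 04:11 pics
time_s 0.0
qpos [62.57064026 22.01700153  0.93836082 78.56109045 -0.36231319 79.53610789
 -2.66447595]
qd [ 0.01884338 -0.04001097 -0.0665464  -0.05141505  0.04253816 -0.05450035
  0.00117114]
effort [ 4.36045184e-04 -6.27589560e+01  8.44613984e-01 -3.71824765e+01
  1.65030523e-02  1.44205021e-02 -9.81212253e-06]
tool_pos [ 252.44940102 -571.57990901  403.6612297 ]
ee_rot [-1.79888588e+02  7.81691370e-04  2.38284544e+01]
ft_force [ 0.07426431 -0.22847662 -0.24062945]
moment [ 0.00398617 -0.02445396 -0.02981557]
grip_width 85.54376605306506
173.4
scene 56.18157071543912 318.1666798416837 194.74598287352296 [[-0.8036585   0.59503071 -0.00845446]
 [ 0.45499237  0.60523944 -0.65319764]
 [-0.38355568 -0.52879455 -0.75714025]] [ 471.60361348 -159.28457738 1060.94281883]
top 51.72827794042451 325.2020621179858 200.51360391679805 [[ 0.02445248 -0.99967591  0.00708155]
 [-0.98171602 -0.02534959 -0.18865589]
 [ 0.18877426 -0.00233897 -0.98201772]] [-81.31027327 539.75340467 876.82666578]
wrist 60.164993966160516 322.5049043368411 195.734115360759 [[ 0.40418056 -0.91467374 -0.00316631]
 [-0.86779876 -0.38455663  0.31470861]
 [-0.28907333 -0.12445139 -0.94918305]] [-623.55327523  -42.56247285  381.96719904]
```

View pics/scene0.png

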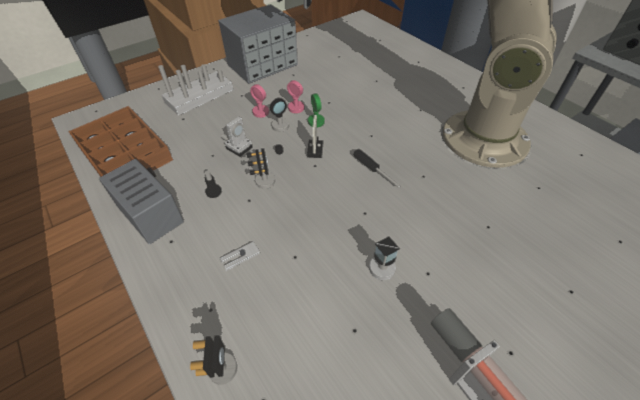

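View pics/top0.png

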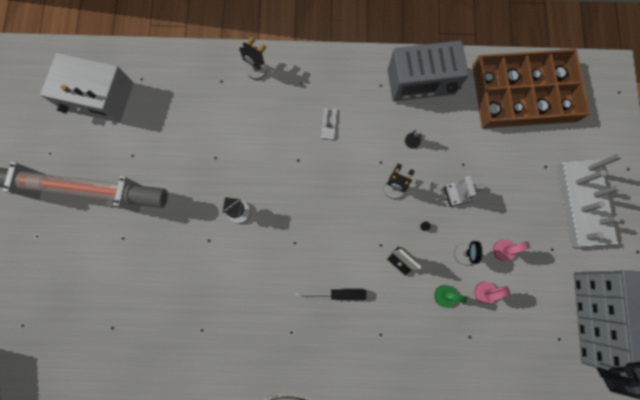

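View pics/wrist0.png

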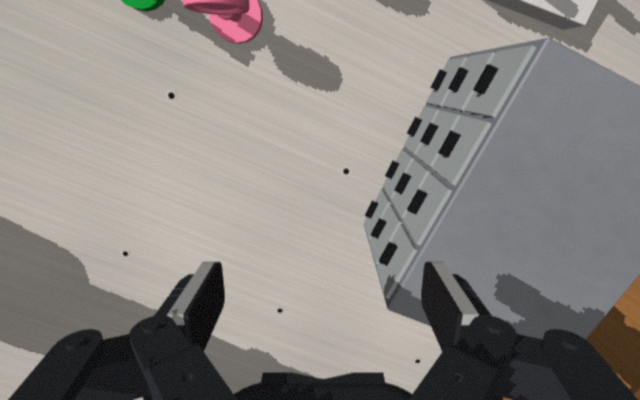

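```bash
cat > h.py <<'E'
import numpy as np, cv2
from cell import readout, imaging, r
from scipy.spatial.transform import Rotation as Ro
def snap(n,name=None):
    d=imaging.snapshot(n); d["f"]=200/np.tan(np.radians(d["vfov"]/2))
    d["R"]=np.array(d["R"]);d["t"]=np.array(d["t"])
    if name: cv2.imwrite(f"pics/{name}.png",d["pixels"][:,:,::-1])
    return d
def ray(d,u,v):
    c=-d["R"].T@d["t"]; w=d["R"].T@np.array([(u-d["cx"])/d["f"],(v-d["cy"])/d["f"],1.]); return c,w/np.linalg.norm(w)
def onz(d,u,v,z):
    c,w=ray(d,u,v); return c+w*(z-c[2])/w[2]
def proj(d,X):
    p=d["R"]@np.asarray(X,float)+d["t"]; return p[:2]/p[2]*d["f"]+[d["cx"],d["cy"]]
def tri(*obs):
    A=np.zeros((3,3));b=np.zeros(3);cs=[]
    for d,u,v in obs:
        c,w=ray(d,u,v);P=np.eye(3)-np.outer(w,w);A+=P;b+=P@c;cs.append((c,P))
    X=np.linalg.solve(A,b);return X,[float(np.linalg.norm(P@(X-c))) for c,P in cs]
def crop(d,name,u0,v0,u1,v1,k):
    im=d["pixels"][v0:v1,u0:u1,::-1]; cv2.imwrite(f"pics/{name}.png",cv2.resize(im,None,fx=k,fy=k,interpolation=cv2.INTER_CUBIC))
E
python3 - <<'E'
from h import *
d=snap("top"); s=snap("scene")
crop(d,"topA",370,120,570,320,3.0) if 0 else crop(d,"topA",370,120,530,310,3)
crop(d,"topB",0,30,320,230,2.5)
crop(s,"sceneA",180,60,340,200,4)
crop(s,"sceneB",180,220,500,400,2.5)
for n,u,v in [("spl",235,205),("laserend",165,196),("tiltA",400,180),("tiltB",253,58),("screen",405,260),("stage",460,190),("lens",470,252)]:
    print(n,onz(d,u,v,70).round(),onz(d,u,v,0).round())
E
```

```text
spl [523. 130.  70.] [535. 146.   0.]
laserend [539. 286.  70.] [553. 313.   0.]
tiltA [ 589. -233.   70.] [ 606. -246.    0.]
tiltB [876. 111.  70.] [916. 125.   0.]
screen [ 412. -242.   70.] [ 416. -256.    0.]
stage [ 570. -366.   70.] [ 586. -390.    0.]
lens [ 433. -383.   70.] [ 438. -408.    0.]
```

View pics/topA.png

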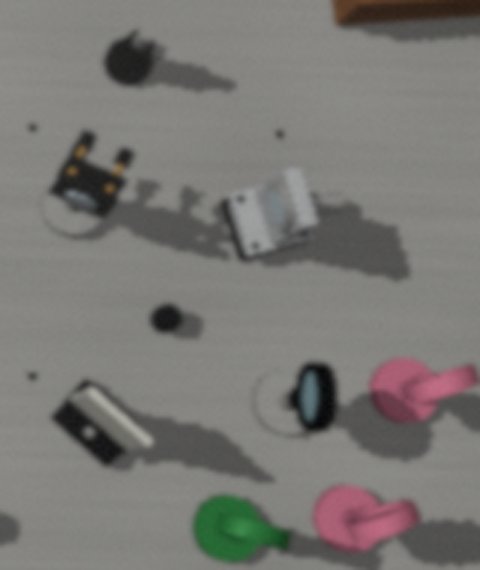

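View pics/topB.png

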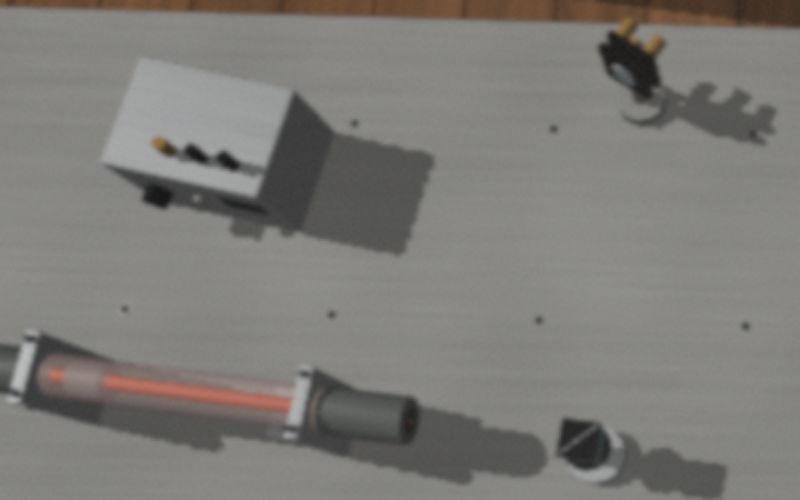

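View pics/sceneA.png

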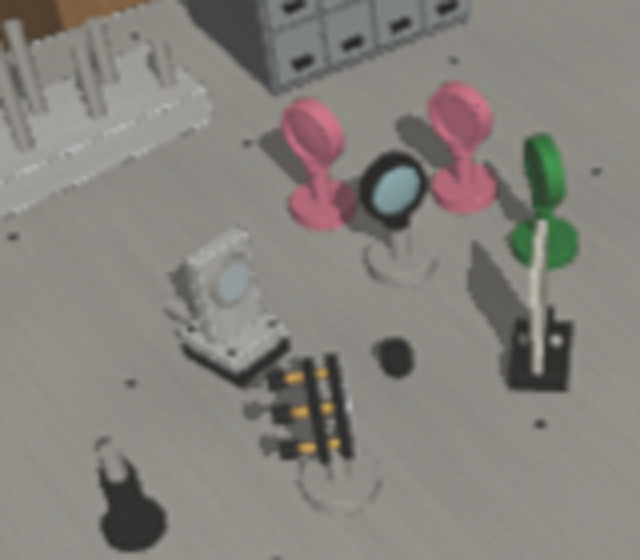

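View pics/sceneB.png

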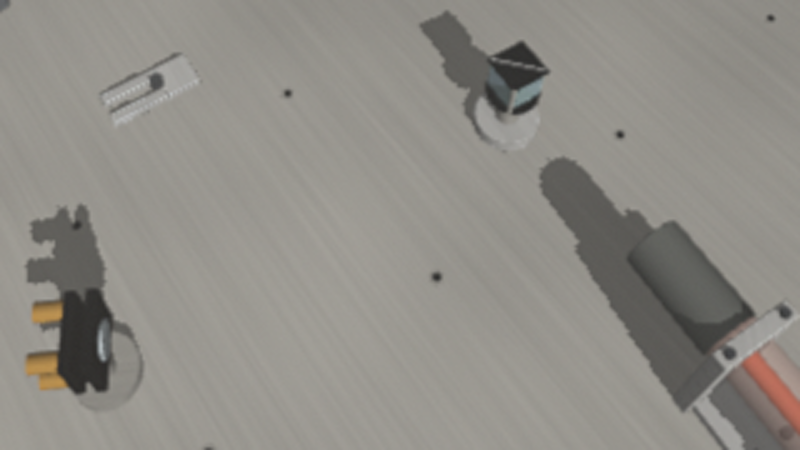

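Run:
```python
from h import *
d=snap("wrist"); s=readout.read_state()
Rt=Ro.from_euler("xyz",s["ee_rot"],degrees=True).as_matrix()
c=-d["R"].T@d["t"]
print("cam world",c,"in tool",Rt.T@(c-s["tool_pos"]))
print("cam axes in tool (rows x,y,z)",(d["R"]@Rt).round(3), d["f"])
print("center ground",onz(d,d["cx"],d["cy"],0), [onz(d,u,v,0).round() for u,v in((0,0),(640,0),(320,250))])
print(Rt.round(3))
```

```text
cam world [ 325.54951657 -539.2727953   374.4124118 ] in tool [79.93230877 -0.11678359 29.93067995]
cam axes in tool (rows x,y,z) [[ 0.     1.     0.002]
 [-0.949  0.001 -0.315]
 [-0.315 -0.002  0.949]] 345.2611510351938
center ground [ 211.66199357 -588.63783818    0.        ] [array([ 268., -224.,    0.]), array([ 516., -787.,    0.]), array([ 147., -614.,    0.])]
[[ 0.915  0.404 -0.   ]
 [ 0.404 -0.915  0.001]
 [ 0.    -0.001 -1.   ]]
```

servo_tool(
  deltas="0.5 -0.2 0 0 0 0;0.95 -0.34 0 0 0 0;1 -0.36 0 0 0 0;1 -0.36 0 0 0 0;1 -0.36 0 0 0 0;1 -0.36 0 0 0 0;1 -0.36 0 0 0 0;1 -0.36 0 0 0 0;1 -0.36 0 0 0 0;1 -0.36 0 0 0 0",
)

```text
time_s: 1.3
tool_pos: [435.3, -396.1, 404.8]
ee_rot: [-180.0, -0.0, 23.9]
ft_force: [0.3, -0.1, 0.4]
grip_width: 85.6
```

servo_tool(
  deltas="1 -0.36 0 0 0 0;1 -0.36 0 0 0 0;1 -0.36 0 0 0 0;1 -0.36 0 0 0 0;1 -0.36 0 0 0 0;0.5 -0.2 0 0 0 0;0 0 0 0 0 0;0 0 0 0 0 0",
)

```text
time_s: 2.1
tool_pos: [539.1, -297.3, 404.7]
ee_rot: [180.0, 0.0, 23.8]
ft_force: [-0.0, -1.8, 0.2]
grip_width: 85.1
```

Run:
```python
from h import *
d=snap("wrist","w1"); s=readout.read_state(); print(s["tool_pos"],s["ee_rot"],s["time_s"],s["qpos"])
```

```text
[ 538.67158379 -298.08080311  404.73944569] [1.79968978e+02 5.32984299e-02 2.37201227e+01] 2.15 [ 33.26855308  21.24201299  -9.91150968  79.67746267   3.69891883
  79.40439481 -42.94333636]
```

View pics/w1.png

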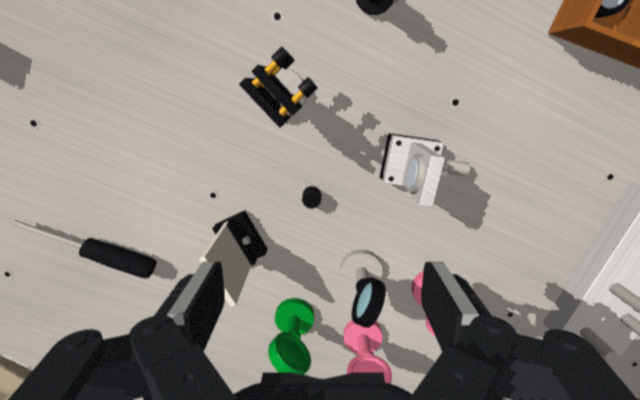

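Run:
```python
from h import *
d=cv2.imread("pics/w1.png")
for n,(a,b,c,e) in dict(tilt=(230,40,330,135),stage=(365,120,485,220),lens=(330,240,400,335),scr=(190,200,280,310)).items():
    im=d[b:e,a:c]; k=min(800//(c-a),600//(e-b)); cv2.imwrite(f"pics/w1_{n}.png",cv2.resize(im,None,fx=k,fy=k,interpolation=cv2.INTER_CUBIC)); print(n,k)
```

```text
tilt 6
stage 6
lens 6
scr 5
```

View pics/w1_tilt.png

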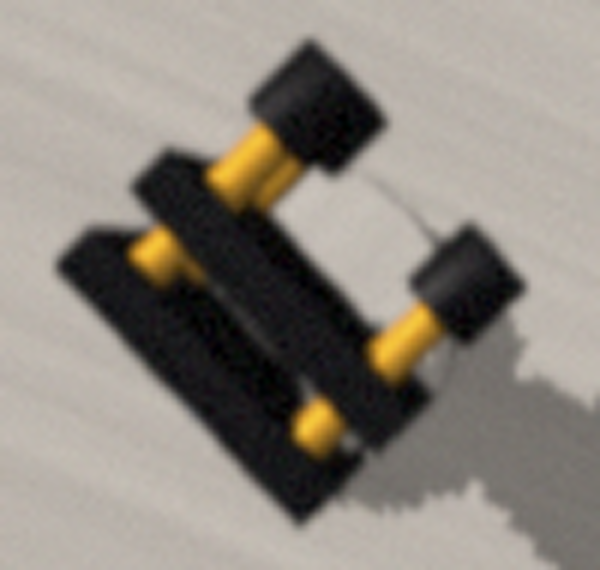

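View pics/w1_stage.png

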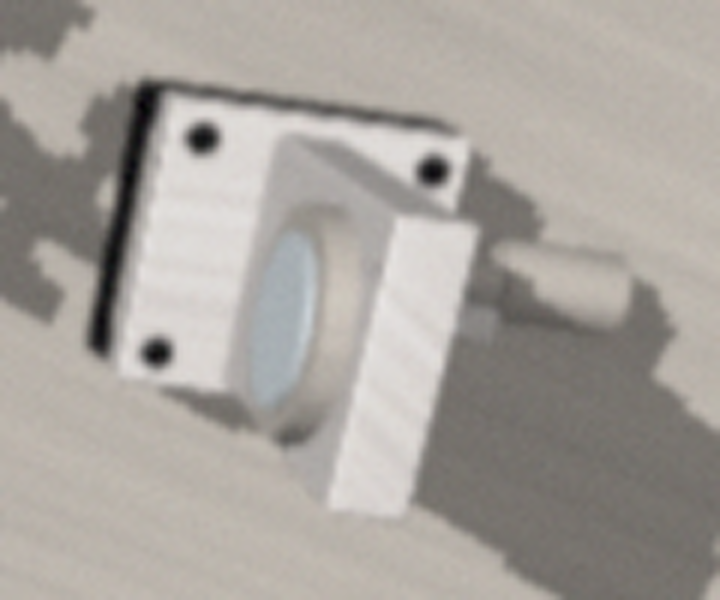

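View pics/w1_lens.png

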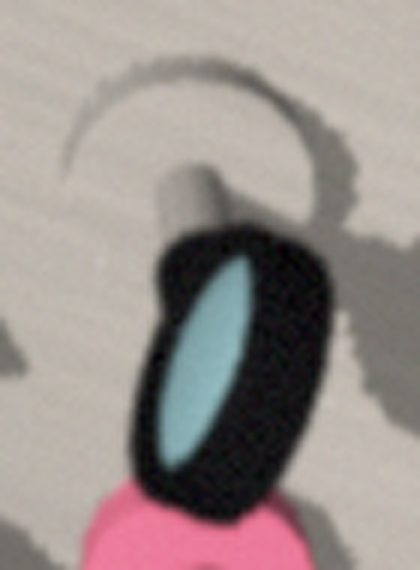

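View pics/w1_scr.png

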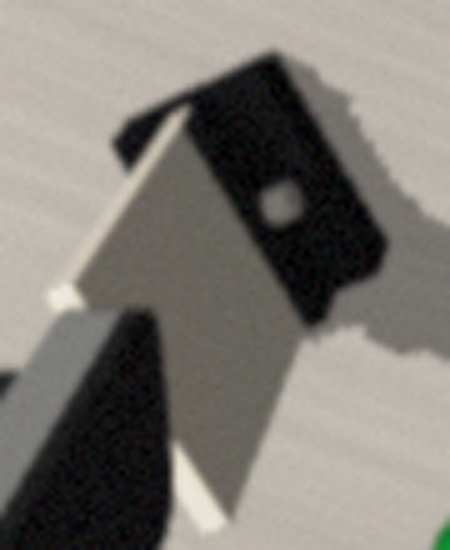

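servo_tool(
  deltas="-0.8 0 0 0 0 0;-0.8 0 0 0 0 0;-0.8 0 0 0 0 0;0 0 0 0 0 0;0 0 0 0 0 0;0 0 0 0 0 0",
)

```text
time_s: 2.75
tool_pos: [485.0, -321.0, 404.8]
ee_rot: [180.0, -0.0, 23.8]
ft_force: [-0.8, -0.3, 0.0]
grip_width: 85.6
```

Run:
```python
from h import *
import pickle
d=snap("wrist","w2"); s=readout.read_state(); print(s["tool_pos"],s["ee_rot"],s["time_s"])
pickle.dump(d,open("w2.pkl","wb"))
d=cv2.imread("pics/w2.png")
cv2.imwrite("pics/w2_a.png",cv2.resize(d[0:260,190:490],None,fx=2.3,fy=2.3,interpolation=cv2.INTER_CUBIC))
```

```text
[ 485.19285088 -320.75002892  404.72202715] [-1.79992116e+02 -2.73355710e-02  2.38565824e+01] 2.8
```

View pics/w2_a.png

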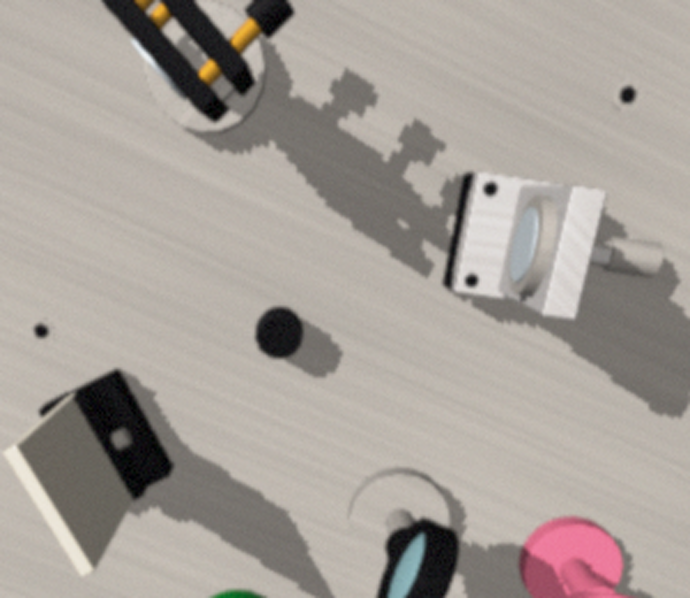

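```bash
cat >> h.py <<'E'
TC=np.array([79.93,-0.12,29.93]); TR=np.array([[0,1,.002],[-.949,.001,-.315],[-.315,-.002,.949]])
def camat(pos,rpy,ref):
    Rt=Ro.from_euler("xyz",rpy,degrees=True).as_matrix(); u,_,v=np.linalg.svd(TR); R=u@v@Rt.T
    c=np.array(pos)+Rt@TC; d=dict(ref); d["R"]=R; d["t"]=-R@c; return d
E
python3 - <<'E'
from h import *
import pickle
d2=pickle.load(open("w2.pkl","rb")); d1=camat([539.4,-297.0,404.7],[180,0,23.83],d2)
d2b=camat([485.1,-320.9,404.75],[180,0,23.83],d2); print((d2b["R"]-d2["R"]).round(4).tolist(), d2b["t"]-d2["t"])
P2=lambda x,y:(190+x/2.3,y/2.3)
st2=[P2(*p) for p in[(572,187),(606,193),(576,318),(543,313)]]
st1=[(365+x/6,120+y/6) for x,y in [(395,210),(478,225),(408,515),(330,505)]]
X=[tri((d1,*a),(d2,*b)) for a,b in zip(st1,st2)]
for x in X: print("stage",x[0].round(1),np.round(x[1],1))
for b in st2: print("  at94",onz(d2,*b,94).round(1))
Z=np.array([onz(d2,*b,94)[:2] for b in st2]); 
a=Z[0]-Z[3]; b=Z[1]-Z[2]; print("edge dirs",np.degrees(np.arctan2(a[1],a[0])),np.degrees(np.arctan2(b[1],b[0])),np.linalg.norm(a),np.linalg.norm(b), "plate centre",Z.mean(0))
sc2=[P2(*p) for p in[(5,452),(17,445),(92,570),(82,576)]]
Z=np.array([onz(d2,*b,100)[:2] for b in sc2]);a=Z[3]-Z[0]; b=Z[2]-Z[1];print("screen",Z.round(1).tolist(),np.degrees(np.arctan2(a[1],a[0])),np.degrees(np.arctan2(b[1],b[0])),np.linalg.norm(a),Z.mean(0))
sc1=[(190+48/5,200+295/5),(190+228/5,200+522/5)]
print(tri((d1,*sc1[0]),(d2,*sc2[0])),tri((d1,190+205/5,200+533/5),(d2,*sc2[3])))
t=snap("top")
print("dust",onz(d2,*P2(279,332),20))
E
```

```text
[[0.0002, 0.0001, -0.0007], [0.0004, -0.0003, 0.0008], [-0.001, 0.0003, 0.0003]] [ 0.31911685 -0.36682574  0.35887077]
stage [ 595.1 -372.3   86.2] [0.3 0.3]
stage [ 598.  -383.7   87.1] [0.4 0.4]
stage [ 556.4 -395.1   89.5] [0.2 0.2]
stage [ 553.3 -383.3   90.4] [0. 0.]
  at94 [ 594.3 -370.4   94. ]
  at94 [ 597.2 -381.8   94. ]
  at94 [ 556.5 -393.6   94. ]
  at94 [ 553.4 -382.1   94. ]
edge dirs 16.047074500295047 16.253112039625442 42.55305788968146 42.37131258021721 plate centre [ 575.34477092 -381.97740443]
screen [[429.7, -225.2], [434.1, -228.4], [397.2, -269.9], [393.2, -267.2]] -130.95856374297458 -131.59533691687668 55.64311848637699 [ 413.54653847 -247.70918915]
(array([ 428.49887973, -224.46862685,   97.71546891]), [0.24520510533410136, 0.24520510533420278]) (array([ 391.19645495, -266.85107224,   96.7683145 ]), [0.15999216609693281, 0.1599921660969411])
dust [ 496.80324584 -302.54543687   20.        ]
```

servo_tool(
  deltas="0.3 -0.5 0 0 0 0;0.6 -0.9 0 0 0 0;0.65 -1 0 0 0 0;0.65 -1 0 0 0 0;0.65 -1 0 0 0 0;0.65 -1 0 0 0 0;0.65 -1 0 0 0 0;0.65 -1 0 0 0 0;0.65 -1 0 0 0 0;0.65 -1 0 0 0 0",
)

```text
time_s: 3.85
tool_pos: [529.2, -41.6, 404.8]
ee_rot: [-180.0, -0.0, 23.9]
ft_force: [0.4, 0.1, 0.2]
grip_width: 85.3
```

servo_tool(
  deltas="0.65 -1 0 0 0 0;0.65 -1 0 0 0 0;0.65 -1 0 0 0 0;0.65 -1 0 0 0 0;0.65 -1 0 0 0 0;0.65 -1 0 0 0 0;0.65 -1 0 0 0 0;0.65 -1 0 0 0 0;0.6 -0.6 0 0 0 0;0 0 0 0 0 0",
)

```text
time_s: 4.85
tool_pos: [573.8, 215.8, 404.4]
ee_rot: [-179.8, 0.0, 24.2]
ft_force: [-0.3, 0.0, 0.5]
grip_width: 85.5
```

servo_tool(
  deltas="0 0 0 0 0 0;0 0 0 0 0 0",
)

```text
time_s: 5.05
tool_pos: [574.9, 210.2, 404.7]
ee_rot: [180.0, 0.0, 23.8]
ft_force: [0.1, 0.2, 0.2]
grip_width: 85.2
```

Run:
```python
from h import *
import pickle
d=snap("wrist","w3"); s=readout.read_state(); print(s["tool_pos"],s["ee_rot"],s["time_s"],s["qpos"])
pickle.dump(d,open("w3.pkl","wb"))
```

```text
[575.05126805 209.87438612 404.84349233] [1.79963348e+02 2.51706628e-03 2.37493882e+01] 5.1 [ -3.51850365  22.62900479 -26.81183606  79.63319587  10.18329866
  80.1202215  -96.54392546]
```

View pics/w3.png

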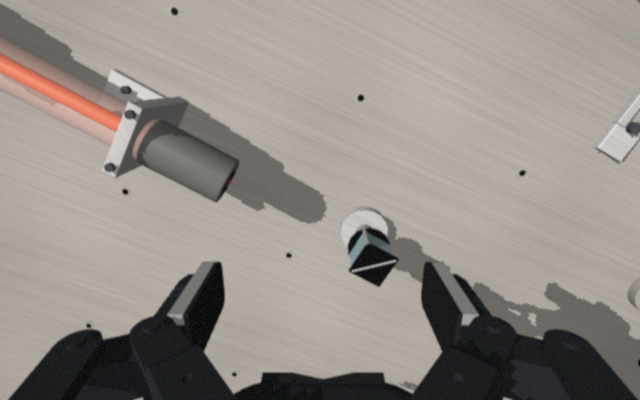

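servo_tool(
  deltas="-0.6 0 0 0 0 -0.6;-0.8 0 0 0 0 -0.6;-0.8 0 0 0 0 -0.6;-0.8 0 0 0 0 -0.6;-0.6 0 0 0 0 -0.6;0 0 0 0 0 0;0 0 0 0 0 0;0 0 0 0 0 0",
)

```text
time_s: 5.9
tool_pos: [500.9, 161.6, 404.9]
ee_rot: [180.0, -0.0, 47.7]
ft_force: [0.2, -0.6, -0.7]
grip_width: 85.7
```

Run:
```python
from h import *
import pickle
d=snap("wrist","w4"); s=readout.read_state(); print(s["tool_pos"],s["ee_rot"],s["time_s"],s["qpos"])
pickle.dump(d,open("w4.pkl","wb"))
d=cv2.imread("pics/w3.png")
cv2.imwrite("pics/w3_s.png",cv2.resize(d[195:295,320:420],None,fx=6,fy=6,interpolation=cv2.INTER_CUBIC))
cv2.imwrite("pics/w3_l.png",cv2.resize(d[90:220,90:260],None,fx=4.5,fy=4.5,interpolation=cv2.INTER_CUBIC))
```

```text
[500.85294271 161.82226571 404.75355984] [-1.79988632e+02 -2.84911145e-02  4.77502985e+01] 5.95 [  5.25253035  12.07391588 -30.9278095   92.86106972   6.31777363
  76.79709162 -68.80909361]
```

View pics/w4.png

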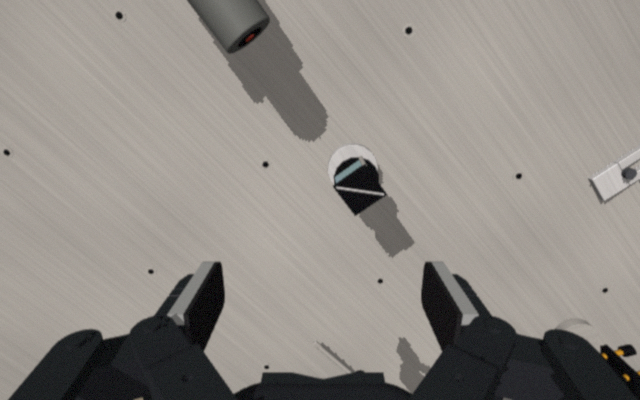

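View pics/w3_s.png

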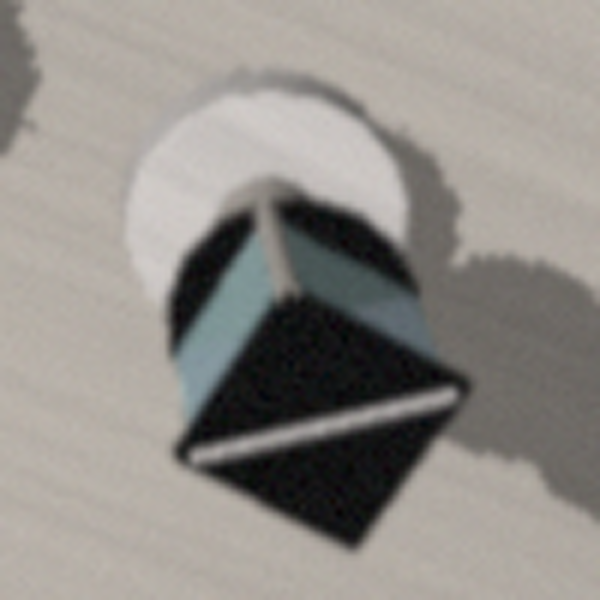

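View pics/w3_l.png

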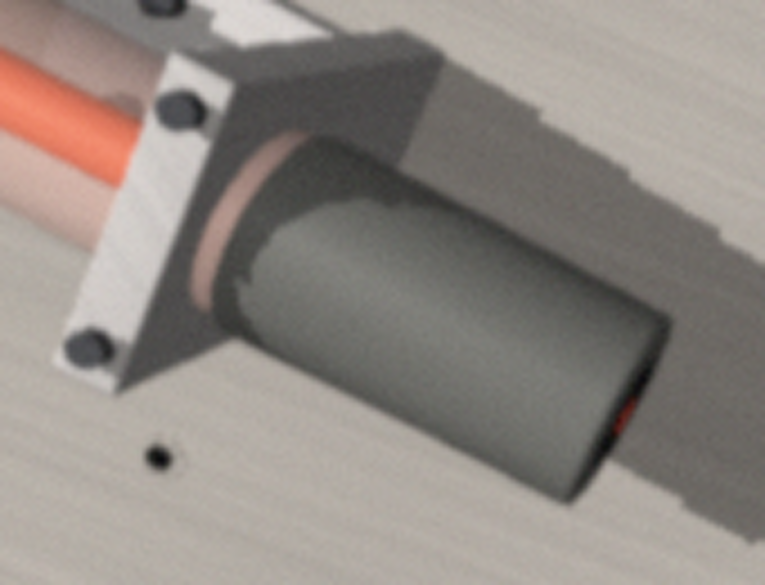

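Run:
```python
import cv2
d=cv2.imread("pics/w4.png")
cv2.imwrite("pics/w4_s.png",cv2.resize(d[140:220,315:395],None,fx=7,fy=7,interpolation=cv2.INTER_CUBIC))
cv2.imwrite("pics/w4_l.png",cv2.resize(d[0:60,180:280],None,fx=7,fy=7,interpolation=cv2.INTER_CUBIC))
```

```text
(no output)
```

View pics/w4_s.png

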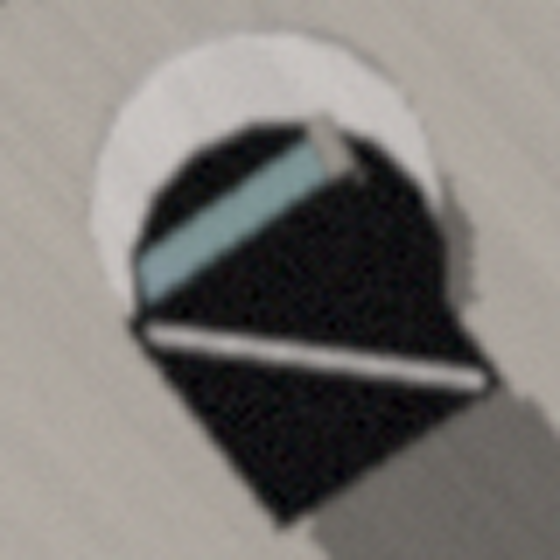

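View pics/w4_l.png

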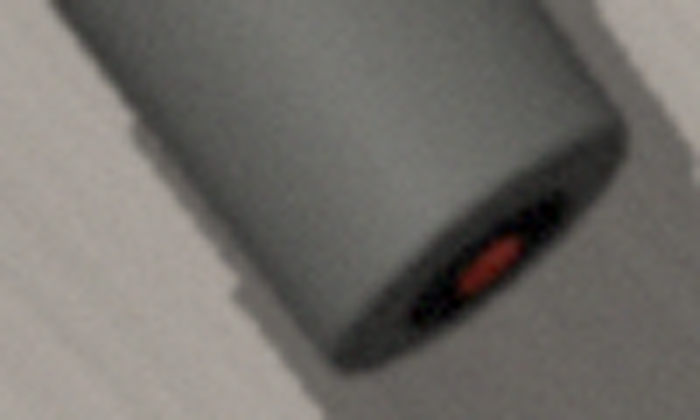

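Run:
```python
from h import *
import pickle
d3=pickle.load(open("w3.pkl","rb"));d4=pickle.load(open("w4.pkl","rb"))
c3=[(320+x/6,195+y/6) for x,y in[(290,295),(465,385),(355,548),(182,455)]]
c4={1:(495,383),2:(283,522),3:(133,325)}; c4={k:(315+x/7,140+y/7) for k,(x,y) in c4.items()}
ang=lambda v:np.degrees(np.arctan2(v[1],v[0]))
Z3=np.array([onz(d3,*p,89)[:2] for p in c3]); print("w3 corners",Z3.round(1).tolist(),"centre",Z3.mean(0))
for i in range(4):
    v=Z3[(i+1)%4]-Z3[i]; print(" edge",np.linalg.norm(v).round(1),ang(v).round(2))
Z4={k:onz(d4,*p,89)[:2] for k,p in c4.items()}; print("w4 centre",(Z4[1]+Z4[3])/2, "edges",ang(Z4[2]-Z4[1]),ang(Z4[3]-Z4[2]),np.linalg.norm(Z4[2]-Z4[1]),np.linalg.norm(Z4[3]-Z4[2]))
for k in (1,2,3): print(tri((d3,*c3[k]),(d4,*c4[k])))
def axis(d,e1,e2):
    n=[]
    for a,b in(e1,e2):
        v=np.cross(ray(d,*a)[1],ray(d,*b)[1]); n.append(v/np.linalg.norm(v))
    D=np.cross(n[0],n[1]);D/=np.linalg.norm(D)
    if D[1]>0:D=-D
    # bisector plane: rays w unit tangent perpendicular to D
    t=[np.cross(D,x) for x in n]; t=[x if x[2]<0 else -x for x in t]; w=t[0]+t[1]; w/=np.linalg.norm(w)
    half=np.arccos(np.clip(t[0]@t[1],-1,1))/2; dist=22/np.sin(half)
    c=ray(d,0,0)[0]; nb=np.cross(D,w)
    P=c+w*dist
    return D,P
L3=lambda x,y:(90+x/4.5,90+y/4.5); L4=lambda x,y:(180+x/7,y/7)
D,P=axis(d3,(L3(440,190),L3(670,320)),(L3(250,345),L3(565,500))); print("w3 axis",D,ang(D),P)
s=(530-0)/1; q=lambda P,D,y:P+D*(y-P[1])/D[1]
print(" at y=137:",q(P,D,137.)," at y=290",q(P,D,290.))
D,P=axis(d4,(L4(50,0),L4(330,350)),(L4(525,0),L4(625,125))); print("w4 axis",D,ang(D),P); print(q(P,D,137.),q(P,D,290.))
# front end
print("red dot w4",onz(d4,*L4(490,265),70)); print("front rim top-right etc w4",onz(d4,*L4(628,150),70),onz(d4,*L4(340,368),70), onz(d3,*L3(670,320),70),onz(d3,*L3(567,503),70))
```

```text
w3 corners [[535.4, 147.3], [532.5, 115.7], [499.6, 118.1], [503.6, 150.5]] centre [517.75874877 132.88081577]
 edge 31.7 -95.22
 edge 33.0 175.75
 edge 32.6 82.8
 edge 31.9 -5.83
w4 centre [517.83813901 133.07465897] edges 173.4233617471652 84.21932695678468 31.827514843922003 32.47120308078603
(array([531.84884236, 114.73401589,  87.4119676 ]), [0.21441804638615788, 0.21441804638618234])
(array([500.93151571, 119.49198784,  91.67474108]), [0.2024526748498067, 0.20245267484981377])
(array([503.77110788, 150.86343009,  89.31966923]), [0.26452674061021925, 0.2645267406102039])
w3 axis [-0.20659395 -0.94094501 -0.26821899] -102.38337397862101 [541.81354066 351.44245877  74.56400017]
 at y=137: [494.73053883 137.          13.43658094]  at y=290 [528.32322995 290.          57.04965643]
w4 axis [-0.03651152 -0.96903508  0.24420876] -92.15778266457505 [528.15273216 151.045725    92.94575144]
[527.62351414 137.          96.48544685] [533.38828285 290.          57.92756548]
red dot w4 [533.44077637 285.76520191  70.        ]
front rim top-right etc w4 [553.73220399 283.52013717  70.        ] [512.50324708 289.90744605  70.        ] [555.02992963 284.07479188  70.        ] [509.66428617 290.72860053  70.        ]
```

Run:
```python
from h import *
import pickle
ang=lambda v:np.degrees(np.arctan2(v[1],v[0]))
def redline(d,name,u0,u1):
    p=d["pixels"].astype(int); m=(p[:,:,0]-p[:,:,1]>70)&(p[:,:,0]>180)
    m[:,:u0]=0;m[:,u1:]=0
    n,lab,st,_=cv2.connectedComponentsWithStats(m.astype(np.uint8)); k=1+np.argmax(st[1:,4]); ys,xs=np.nonzero(lab==k)
    X=np.array([onz(d,x,y,70)[:2] for x,y in zip(xs,ys)]); c=X.mean(0); u,s,v=np.linalg.svd(X-c); D=v[0]*(-1 if v[0][1]>0 else 1)
    S=np.array([517.8,133.0]); q=c+D*((S-c)@D); print(name,len(xs),"mean",c.round(1),"ang",ang(D).round(2),"spread",(X-c)@D.__class__(D) .min() if 0 else round(np.ptp((X-c)@D)),"passes splitter at",q.round(1), "chord ang",ang(S-c).round(2))
d=snap("top"); redline(d,"top",60,120)
redline(pickle.load(open("w3.pkl","rb")),"w3",0,200)
s=snap("scene"); redline(s,"scene",0,640)
```

```text
Traceback (most recent call last):
ValueError: attempt to get argmax of an empty sequence
```

Run:
```python
from h import *
import pickle
ang=lambda v:np.degrees(np.arctan2(v[1],v[0]))
def redline(d,name,u0,u1):
    p=d["pixels"].astype(int); m=(p[:,:,0]-p[:,:,1]>60)&(p[:,:,0]>160)
    m[:,:u0]=0;m[:,u1:]=0
    n,lab,st,_=cv2.connectedComponentsWithStats(m.astype(np.uint8)); k=1+np.argmax(st[1:,4]); ys,xs=np.nonzero(lab==k)
    X=np.array([onz(d,x,y,70)[:2] for x,y in zip(xs,ys)]); c=X.mean(0); u,s,v=np.linalg.svd(X-c); D=v[0]*(-1 if v[0][1]>0 else 1)
    S=np.array([517.8,133.0]); q=c+D*((S-c)@D); print(name,len(xs),"mean",c.round(1),"ang",ang(D).round(2),"spread",round(np.ptp((X-c)@D)),"passes splitter at",q.round(1), "chord ang",ang(S-c).round(2))
redline(pickle.load(open("w3.pkl","rb")),"w3",0,200)
d=snap("top"); d["pixels"]=cv2.imread("pics/top0.png")[:,:,::-1]; redline(d,"top",30,125)
s=snap("scene"); s["pixels"]=cv2.imread("pics/scene0.png")[:,:,::-1];redline(s,"scene",400,640)
```

```text
w3 2134 mean [548.9 443.1] ang -95.99 spread 104 passes splitter at [516.4 133.1] chord ang -95.73
top 249 mean [554.9 478.6] ang -95.89 spread 160 passes splitter at [519.2 132.9] chord ang -96.13
scene 303 mean [545.1 407.6] ang -95.22 spread 64 passes splitter at [520.  132.8] chord ang -95.67
```

servo_tool(
  deltas="-0.5 0.4 0 0 0 0;-0.9 0.7 0 0 0 0;-1 0.73 0 0 0 0;-1 0.73 0 0 0 0;-1 0.73 0 0 0 0;-1 0.73 0 0 0 0;-1 0.73 0 0 0 0;-1 0.73 0 0 0 0;-1 0.73 0 0 0 0;-1 0.73 0 0 0 0",
)

```text
time_s: 7.1
tool_pos: [471.2, -130.1, 404.7]
ee_rot: [-180.0, -0.0, 47.8]
ft_force: [0.0, 0.1, -0.5]
grip_width: 85.5
```

servo_tool(
  deltas="-1 0.73 0.2 0 0 0;-1 0.73 0.2 0 0 0;-1 0.73 0.4 0 0 0;-1 0.73 0.4 0 0 0;-1 0.73 0.4 0 0 0;-1 0.73 0.4 0 0 0;-0.9 0.7 0.2 0 0 0;-0.7 0.6 0.2 0 0 0;0 0 0 0 0 0;0 0 0 0 0 0",
)

```text
time_s: 8.1
tool_pos: [449.2, -365.2, 344.2]
ee_rot: [-179.9, -0.0, 47.8]
ft_force: [-0.4, 0.1, -0.4]
grip_width: 85.3
```

Run:
```python
from h import *
import pickle
d=snap("wrist","w5"); s=readout.read_state(); print(s["tool_pos"],s["ee_rot"],s["time_s"],s["qpos"])
pickle.dump(d,open("w5.pkl","wb"))
```

```text
[ 449.55369769 -364.39538112  344.50670259] [-1.79961659e+02 -4.01523686e-02  4.78768122e+01] 8.15 [41.92634942 18.5978006  -7.58352376 90.8897849   2.50831093 70.71404221
 -8.21889645]
```

View pics/w5.png

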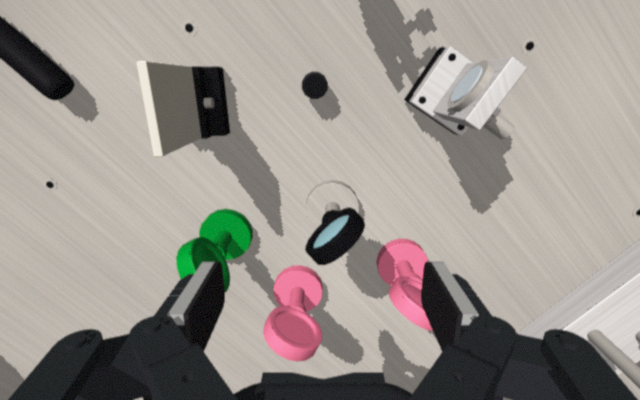

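Run:
```python
import cv2
d=cv2.imread("pics/w5.png")
cv2.imwrite("pics/w5_l.png",cv2.resize(d[170:275,290:380],None,fx=6,fy=6,interpolation=cv2.INTER_CUBIC))
```

View pics/w5_l.png

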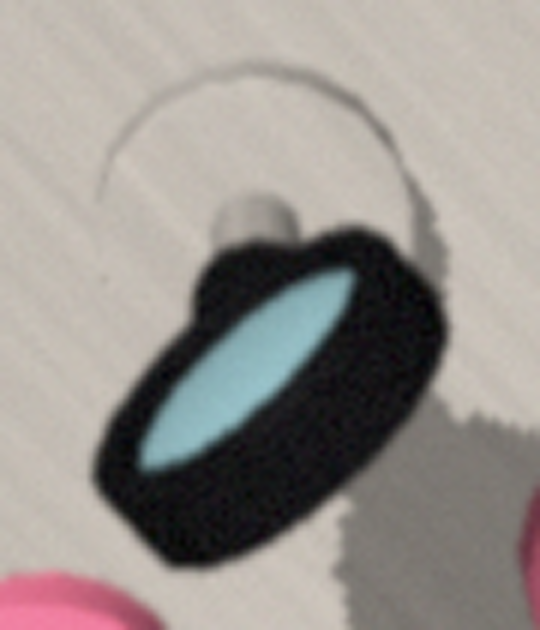

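Run:
```python
from h import *
import pickle
d=pickle.load(open("w5.pkl","rb")); ang=lambda v:np.degrees(np.arctan2(v[1],v[0]))
P=lambda x,y:onz(d,290+x/6,170+y/6,70)[:2]
a,b,c,e=P(100,470),P(180,570),P(440,330),P(365,230)
print([x.round(1).tolist() for x in(a,b,c,e)]); print("axis",ang(b-a),ang(c-e),np.linalg.norm(b-a),np.linalg.norm(c-e)); print("y",ang(e-a),ang(c-b),np.linalg.norm(e-a)); print("centre",(a+b+c+e)/4)
# puck arc centre: circle fit at z=12
pts=[(100,200),(130,140),(180,92),(240,70),(300,75),(350,105),(390,150),(412,200)]
Q=np.array([onz(d,290+x/6,170+y/6,12)[:2] for x,y in pts]); A=np.c_[2*Q,np.ones(len(Q))]; s=np.linalg.lstsq(A,(Q**2).sum(1),rcond=None)[0]; print("puck",s[:2],np.sqrt(s[2]+s[0]**2+s[1]**2))
```

```text
[[409.5, -388.9], [407.3, -406.8], [455.3, -403.5], [457.1, -386.8]]
axis -96.91665196294512 -96.08673947190957 18.063833698654207 16.852355557303998
y 2.5448455085595763 3.9241231501449567 47.59683475907536
centre [ 432.28773918 -396.50917305]
puck [ 434.62473294 -393.51141523] 24.046649308461177
```

servo_tool(
  deltas="-0.7 0.2 0 0 0 -0.5;-0.65 0.16 0 0 0 -0.9;0 0 0 0 0 -1;0 0 0 0 0 -1;0 0 0 0 0 -1;0 0 0 0 0 -1;0 0 0 0 0 -0.2;0 0 0 0 0 0;0 0 0 0 0 0",
)

```text
time_s: 9.05
tool_pos: [434.3, -396.3, 344.9]
ee_rot: [180.0, 0.0, 92.5]
ft_force: [0.5, -0.3, 0.2]
grip_width: 85.5
```

Run:
```python
from h import *
import pickle
d=snap("wrist","w6"); s=readout.read_state(); print(s["tool_pos"],s["ee_rot"],s["time_s"],s["qpos"])
pickle.dump(d,open("w6.pkl","wb"))
d=cv2.imread("pics/w6.png")
cv2.imwrite("pics/w6_l.png",cv2.resize(d[120:280,240:400],None,fx=3.75,fy=3.75,interpolation=cv2.INTER_CUBIC))
```

```text
[ 434.23986702 -396.44919173  344.8494913 ] [1.79987595e+02 6.38294856e-04 9.25117347e+01] 9.1 [ 49.63697993  20.06441127 -13.23203962  89.18867922   4.74804184
  71.2885714   38.16839986]
```

View pics/w6.png

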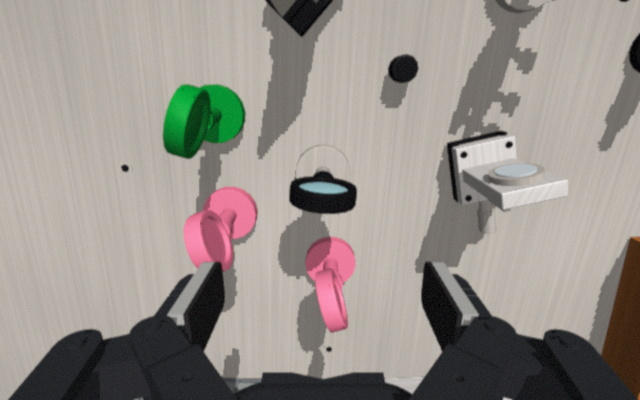

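View pics/w6_l.png

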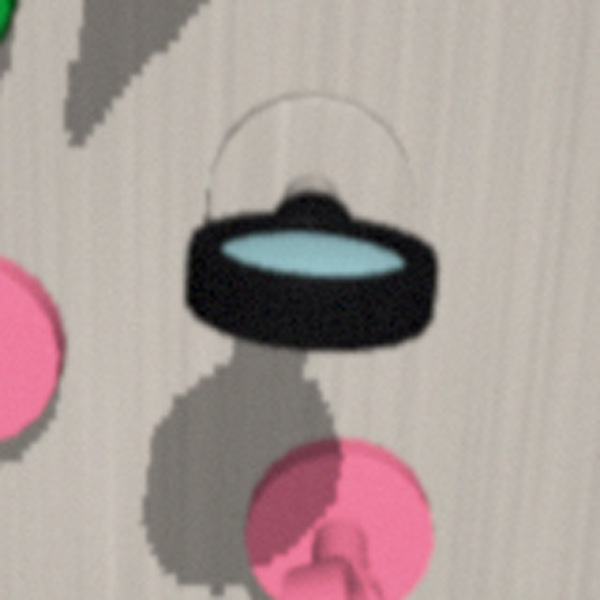

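Run:
```python
from h import *
import pickle
d=pickle.load(open("w6.pkl","rb")); ang=lambda v:np.degrees(np.arctan2(v[1],v[0]))
P=lambda x,y,z=70:onz(d,240+x/3.75,120+y/3.75,z)[:2]
l,r=P(188,270),P(436,285); print("ends",l,r,ang(r-l),np.linalg.norm(r-l),(l+r)/2)
# front/back rim left/right ends
print("glass",ang(P(404,264)-P(222,247)))
p=d["pixels"].astype(int); m=((p.max(2)<60)).astype(np.uint8); m[:150]=0;m[225:]=0;m[:,:280]=0;m[:,365:]=0
g=((p[:,:,2]-p[:,:,0]>25)&(p[:,:,2]>120)).astype(np.uint8); g[:150]=0;g[225:]=0;g[:,:280]=0;g[:,365:]=0
(cx,cy),(w,h),a=cv2.fitEllipse(max(cv2.findContours(g,cv2.RETR_EXTERNAL,cv2.CHAIN_APPROX_NONE)[0],key=len)); print("glass ell",cx,cy,w,h,a)
ys,xs=np.nonzero(m|g); print("bbox",xs.min(),xs.max(),ys.min(),ys.max())
for band in (185,190,195,200): 
    k=xs[ys==band]; print(band,k.min(),k.max())
cols=range(296,352,5); print([(c,int(ys[xs==c].min()),int(ys[xs==c].max())) for c in cols])
Q=np.array([P(x,y,12) for x,y in[(209,200),(225,155),(255,115),(290,97),(320,94),(350,102),(385,130),(405,165),(414,200)]]); A=np.c_[2*Q,np.ones(len(Q))]; s=np.linalg.lstsq(A,(Q**2).sum(1),rcond=None)[0]; print("puck",s[:2],np.sqrt(s[2]+s[0]**2+s[1]**2))
```

```text
ends [ 409.19462831 -394.79791388] [ 458.65120212 -395.77836063] -1.1357055109951244 49.466291246821385 [ 433.92291522 -395.28813726]
glass -3.0744268467498785
glass ell 323.1187438964844 187.58251953125 10.03773307800293 43.66154479980469 95.0478515625
bbox 290 355 172 212
185 291 352
190 290 355
195 290 355
200 290 354
[(296, 179, 206), (301, 179, 208), (306, 178, 210), (311, 177, 211), (316, 173, 212), (321, 172, 212), (326, 172, 212), (331, 175, 212), (336, 179, 212), (341, 181, 211), (346, 182, 210), (351, 184, 208)]
puck [ 433.89675126 -393.43075784] 24.161837285553172
```

servo_tool(
  deltas="0.07 0 0.6 0 0 0.5;0 0 1 0 0 0;0 0 1 0 0 0;0 0 0.9 0 0 0;0 0 0.6 0 0 0;0 0 0 0 0 0;0 0 0 0 0 0;0 0 0 0 0 0",
  grip=0.82,
)

```text
time_s: 9.9
tool_pos: [434.4, -395.4, 243.6]
ee_rot: [179.9, 0.1, 88.6]
ft_force: [0.5, 0.2, 0.4]
grip_width: 70.3
```

Run:
```python
from h import *
import pickle
d=snap("wrist","w7"); s=readout.read_state(); print(s["tool_pos"],s["ee_rot"],s["time_s"])
```

```text
[ 434.43709224 -395.41002078  243.68127803] [1.79890350e+02 8.51261088e-02 8.86133078e+01] 9.95
```

View pics/w7.png

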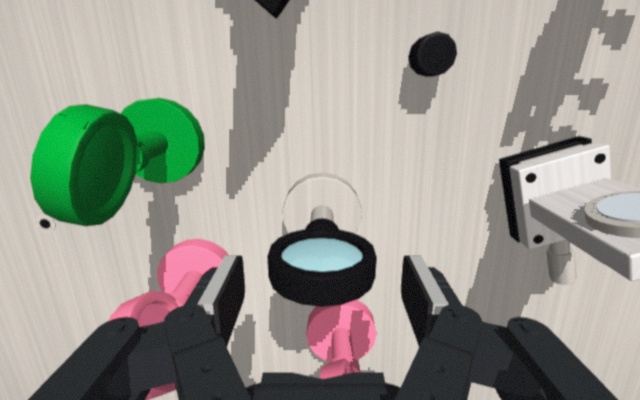

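servo_tool(
  deltas="0 0 0.4 0 0 0;0 0 0.34 0 0 0;0 0 0 0 0 0;0 0 0 0 0 0",
)

```text
time_s: 10.35
tool_pos: [433.8, -394.9, 223.2]
ee_rot: [-180.0, -0.0, 88.6]
ft_force: [-0.1, -0.5, -0.6]
grip_width: 69.6
```

servo_tool(
  deltas="0 0 0 0 0 0;0 0 0 0 0 0;0 0 0 0 0 0;0 0 0 0 0 0;0 0 0 0 0 0;0 0 0 0 0 0",
  grip=0.4,
  force=40,
)

```text
time_s: 10.95
tool_pos: [434.2, -395.2, 224.2]
ee_rot: [180.0, 0.0, 88.6]
ft_force: [-0.2, 0.5, 6.7]
grip_width: 48.9
```

servo_tool(
  deltas="0 0 -0.5 0 0 0;0 0 -1 0 0 0.3;0 0 -1 0 0 0.25;0 0 -1 0 0 0;0.5 0 -1 0 0 0;0.9 0.1 -0.3 0 0 0;1 0.1 0 0 0 0;1 0.1 0 0 0 0;1 0.1 0 0 0 0;1 0.1 0 0 0 0",
)

```text
time_s: 11.95
tool_pos: [459.8, -260.9, 343.9]
ee_rot: [-180.0, -0.0, 84.2]
ft_force: [1.5, -1.3, -1.3]
grip_width: 49.3
```

Run:
```python
from h import *
import pickle
d=snap("wrist","w8"); s=readout.read_state(); print(s["tool_pos"],s["ee_rot"],s["time_s"],s["ft_force"],s["grip_width"])
```

```text
[ 461.3346186  -256.08548847  344.01829705] [-1.79992541e+02 -1.56479939e-01  8.45403257e+01] 12.0 [ 2.24351581  5.74648505 -1.94744673] 49.03508990882544
```

View pics/w8.png

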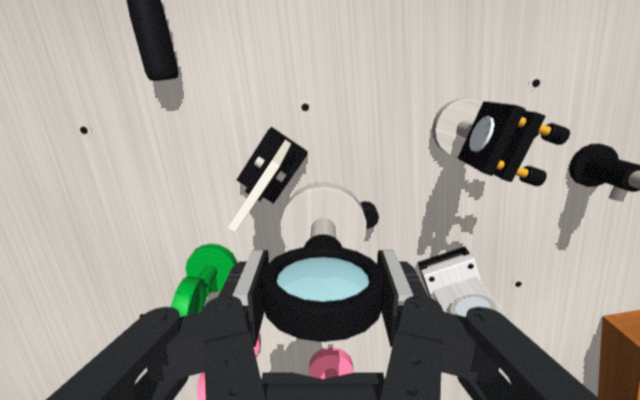

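servo_tool(
  deltas="1 0.1 0 0 0 0;1 0.1 0 0 0 0;1 0.1 0 0 0 0;1 0.1 0 0 0 0;1 0.1 0 0 0 0;1 0.1 0 0 0 0;1 0.1 0 0 0 0;1 0 0 0 0 0;1 0 0 0 0 0;1 0 0 0 0 0",
)

```text
time_s: 13.0
tool_pos: [502.3, -14.2, 343.9]
ee_rot: [-180.0, 0.0, 84.2]
ft_force: [0.1, -0.1, -2.0]
grip_width: 48.9
```

servo_tool(
  deltas="1 0 0 0 0 0;1 0 0 0 0 0;1 0 0 0 0 0;1 0 0 0 0 0;1 0 0 0 0 0;1 0 0 0 0 0;1 0 0 0 0 0;1 0 0 0 0 0;0.7 0 0 0 0 0;0.3 0 0 0 0 0",
)

```text
time_s: 14.0
tool_pos: [524.7, 210.6, 343.9]
ee_rot: [-180.0, -0.0, 84.4]
ft_force: [0.1, 0.3, -1.5]
grip_width: 49.0
```

servo_tool(
  deltas="0 0 0 0 0 0;0 0 0 0 0 0;0 0 0 0 0 0",
)

```text
time_s: 14.3
tool_pos: [525.4, 207.3, 343.7]
ee_rot: [180.0, 0.0, 84.1]
ft_force: [-0.4, 0.3, -2.6]
grip_width: 49.1
```

Run:
```python
from h import *
import pickle
d=snap("wrist","w9"); s=readout.read_state(); print(s["tool_pos"],s["ee_rot"],s["time_s"],s["ft_force"],s["grip_width"])
pickle.dump(d,open("w9.pkl","wb"))
```

```text
[525.40776705 207.4577189  343.7456989 ] [1.79993187e+02 3.74273057e-02 8.41149208e+01] 14.35 [-0.20719435 -0.03033787 -2.73269257] 48.98076212398847
```

View pics/w9.png

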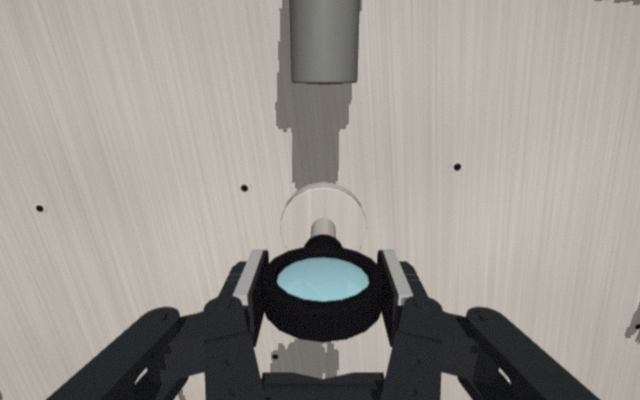

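Run:
```python
from h import *
import pickle
d=pickle.load(open("w9.pkl","rb")); ang=lambda v:np.degrees(np.arctan2(v[1],v[0]))
p=d["pixels"].astype(int)
for row in (2,15,30,45,60,70,76):
    l=p[row,240:420].sum(1); g=np.abs(np.diff(l)); print(row,[(240+i,int(np.diff(l)[i])) for i in np.argsort(-g)[:6]])
cv2.imwrite("pics/w9_l.png",cv2.resize(d["pixels"][0:100,270:380,::-1],None,fx=6,fy=6,interpolation=cv2.INTER_CUBIC))
```

```text
2 [(np.int64(281), -108), (np.int64(361), 107), (np.int64(288), -86), (np.int64(360), 83), (np.int64(359), 73), (np.int64(282), -66)]
15 [(np.int64(358), 127), (np.int64(359), 112), (np.int64(279), -95), (np.int64(289), -73), (np.int64(280), -55), (np.int64(278), -42)]
30 [(np.int64(358), 177), (np.int64(279), -117), (np.int64(289), -84), (np.int64(357), 81), (np.int64(280), -53), (np.int64(359), 45)]
45 [(np.int64(358), 134), (np.int64(357), 114), (np.int64(277), -107), (np.int64(278), -58), (np.int64(289), -54), (np.int64(290), -49)]
60 [(np.int64(357), 164), (np.int64(278), -85), (np.int64(356), 81), (np.int64(290), -75), (np.int64(277), -63), (np.int64(358), 62)]
70 [(np.int64(357), 154), (np.int64(278), -104), (np.int64(356), 82), (np.int64(290), -68), (np.int64(279), -56), (np.int64(358), 46)]
76 [(np.int64(357), 127), (np.int64(356), 121), (np.int64(276), -101), (np.int64(290), -60), (np.int64(277), -50), (np.int64(275), -39)]
```

View pics/w9_l.png

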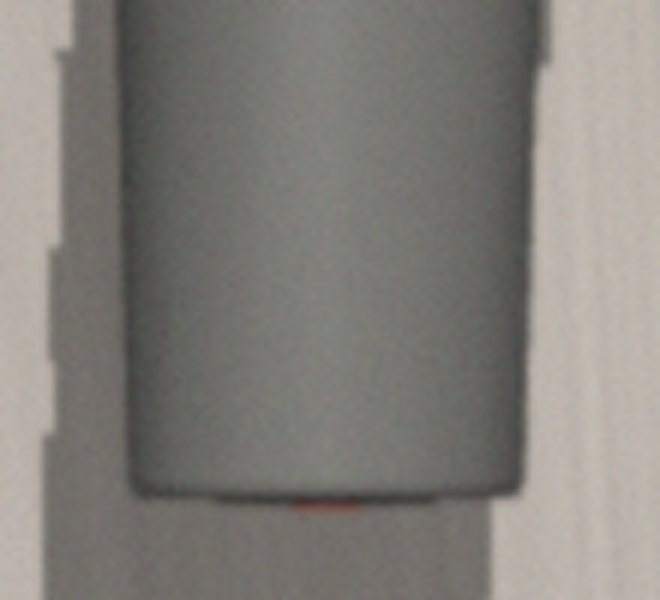

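Run:
```python
from h import *
import pickle
d=pickle.load(open("w9.pkl","rb")); ang=lambda v:np.degrees(np.arctan2(v[1],v[0]))
a,b=onz(d,323.9,76,70),onz(d,324.3,8,70); print(a,b,ang((a-b)[:2]))
dirv=np.array([np.cos(np.radians(-95.8)),np.sin(np.radians(-95.8))]); l=np.array([-dirv[1],dirv[0]])
for P in(a,b): print("offset from line through splitter",(P[:2]-[517.8,133])@l, (P[:2]-[517.8,133])@dirv)
print("front end",onz(d,270+325/6,497/6,62),"red",onz(d,270+325/6,505/6,70))
s=readout.read_state(); T=s["tool_pos"][:2]; print("tcp off",(T-np.array([517.8,133]))@l,(T-np.array([517.8,133]))@dirv)
```

```text
[533.96744528 290.77786846  70.        ] [538.311366   331.05043319  70.        ] -96.15629481350501
offset from line through splitter 0.1402322530014377 -158.60397976348483
offset from line through splitter 0.3921189077591478 -199.10935805399805
front end [533.73760962 286.41328112  62.        ] red [533.62168913 285.60025808  70.        ]
tcp off 0.04439931156502652 -74.84536092422051
```

servo_tool(
  deltas="0.08 0 0.6 0 0 0;0 0 1 0 0 0;0 0 1 0 0 0;0 0 1 0 0 0;0 0 0.6 0 0 0;0 0 0.3 0 0 0;0 0 0.1 0 0 0;0 0 0.1 0 0 0;0 0 0 0 0 0;0 0 0 0 0 0",
)

```text
time_s: 15.35
tool_pos: [525.6, 211.0, 227.1]
ee_rot: [179.9, -0.0, 84.2]
ft_force: [-0.4, 0.2, -2.5]
grip_width: 49.4
```

servo_tool(
  deltas="0 0 0.05 0 0 0;0 0 0.03 0 0 0;0 0 0.02 0 0 0;0 0 0 0 0 0",
)

```text
time_s: 15.75
tool_pos: [525.5, 210.9, 224.3]
ee_rot: [180.0, -0.0, 84.2]
ft_force: [-1.1, -0.6, 3.0]
grip_width: 49.0
```

servo_tool(
  deltas="0 0 0 0 0 0;0 0 0 0 0 0;0 0 0 0 0 0;0 0 0 0 0 0;0 0 0 0 0 0",
  grip=0.85,
)

```text
time_s: 16.25
tool_pos: [525.3, 210.8, 223.7]
ee_rot: [-180.0, -0.0, 84.2]
ft_force: [-0.1, -0.1, 0.3]
grip_width: 72.8
```

servo_tool(
  deltas="0 0 -0.4 0 0 0;0 0 -1 0 0 0;0 0 -1 0 0 0;0 0 -1 0 0 0;0 0 -1 0 0 0;0 0 -0.4 0 0 0;0 0 0 0 0 0;0 0 0 0 0 0",
  grip=1,
)

```text
time_s: 17.05
tool_pos: [525.1, 210.6, 342.9]
ee_rot: [-180.0, 0.0, 84.2]
ft_force: [-0.2, 0.1, -0.5]
grip_width: 85.2
```

Run:
```python
from h import *
import pickle
d=snap("wrist","w10"); s=readout.read_state(); print(s["tool_pos"],s["ee_rot"],s["time_s"],s["ft_force"],s["grip_width"])
pickle.dump(d,open("w10.pkl","wb"))
```

```text
[525.03629009 210.49918353 342.39554875] [-1.79899711e+02  5.44916521e-02  8.42257573e+01] 17.1 [-0.23422093  0.2188059  -0.16726096] 85.32857844153703
```

View pics/w10.png

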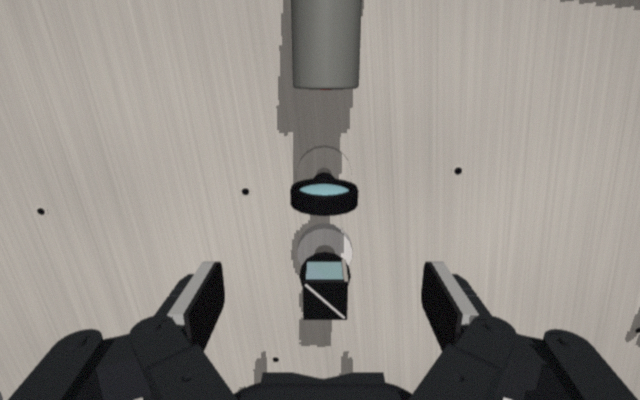

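Run:
```python
from h import *
import pickle
d=pickle.load(open("w10.pkl","rb"))
cv2.imwrite("pics/w10_c.png",cv2.resize(d["pixels"][140:330,270:380,::-1],None,fx=4,fy=3.1,interpolation=cv2.INTER_CUBIC))
cv2.imwrite("pics/w10_c.png",cv2.resize(d["pixels"][170:330,270:380,::-1],None,fx=3.7,fy=3.7,interpolation=cv2.INTER_CUBIC))
```

```text
(no output)
```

View pics/w10_c.png

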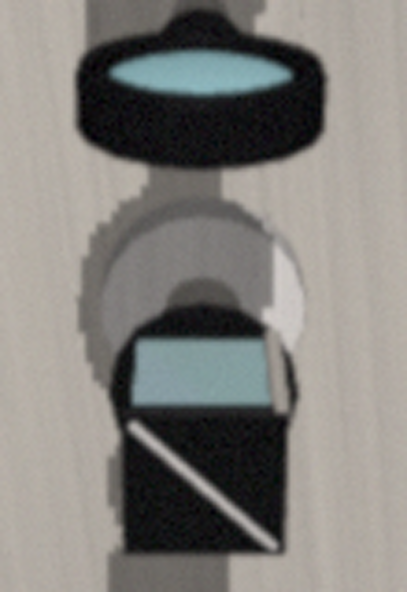

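Run:
```python
from h import *
import pickle
d=pickle.load(open("w10.pkl","rb"))
ang=lambda v:np.degrees(np.arctan2(v[1],v[0]))
P=lambda x,y,z:onz(d,270+x/3.7,170+y/3.7,z)[:2]
C=[P(124,410,89),P(285,410,89),P(285,552,89),P(124,552,89)]
print(np.mean(C,0),[round(float(np.linalg.norm(C[i]-C[i-1])),1) for i in range(4)],ang(C[2]-C[3]),ang(C[1]-C[2]),ang(C[0]-C[3]))
a,b=P(77,95,70),P(325,95,70); print("lens",(a+b)/2,np.linalg.norm(b-a),ang(b-a))
dirv=np.array([np.cos(np.radians(-95.9)),np.sin(np.radians(-95.9))]); l=np.array([-dirv[1],dirv[0]])
S=np.array([517.8,133.0]); 
for q in (np.mean(C,0),(a+b)/2): print((q-S)@l,(q-S)@dirv)
```

```text
[518.2870686  133.48082659] [34.1, 32.4, 34.1, 33.7] -5.712043228910498 85.51307293087672 83.24496516903493
lens [525.30200631 210.69010444] 49.70438364591533 -5.7425759763462745
0.43506312071505227 -0.5283465834505116
-0.5236961116876291 -78.04971600464155
```

servo_tool(
  deltas="-0.5 0.2 0 0 0 0;-1 0.2 0 0 0 0;-1 0.2 0 0 0 0;-1 0.2 0 0 0 0;-1 0.2 0 0 0 0;-1 0.2 0 0 0 0;-1 0.2 0 0 0 0;-1 0.2 0 0 0 0;-1 0.2 0 0 0 0;-1 0.2 0 0 0 0",
)

```text
time_s: 18.1
tool_pos: [550.9, -32.9, 342.6]
ee_rot: [-179.9, 0.0, 84.2]
ft_force: [0.7, 0.2, 0.2]
grip_width: 85.2
```

servo_tool(
  deltas="-1 0.2 0 0 0 0;-1 0.2 0 0 0 0;-1 0.2 0 0 0 0;-1 0.2 0 0 0 0;-1 0.2 0 0 0 0;-1 0.2 0 0 0 0;-1 0.2 0 0 0 0;-1 0.2 0 0 0 0;-1 0.2 0 0 0 0;-1 0.2 0 0 0 0",
)

```text
time_s: 19.1
tool_pos: [575.0, -286.6, 342.4]
ee_rot: [-179.9, -0.0, 84.2]
ft_force: [1.0, -0.2, -0.5]
grip_width: 85.5
```

servo_tool(
  deltas="-1 0.2 0 0 0 0;-1 0.1 0 0 0 0;-1 0.1 0 0 0 0;-0.6 0 0 0 0 -0.6;-0.3 0 0 0 0 -1;0 0 0 0 0 -0.9;0 0 0 0 0 -0.24;0 0 0 0 0 0;0 0 0 0 0 0",
)

```text
time_s: 20.0
tool_pos: [576.0, -383.0, 342.7]
ee_rot: [-179.9, -0.1, 106.0]
ft_force: [0.1, 0.6, 0.3]
grip_width: 85.5
```

Run:
```python
from h import *
import pickle
d=snap("wrist","w11"); s=readout.read_state(); print(s["tool_pos"],s["ee_rot"],s["time_s"],s["qpos"])
pickle.dump(d,open("w11.pkl","wb"))
cv2.imwrite("pics/w11_c.png",cv2.resize(d["pixels"][100:280,240:400,::-1],None,fx=3.3,fy=3.3,interpolation=cv2.INTER_CUBIC))
```

```text
[ 576.13758528 -382.80873346  342.99042646] [-1.79949702e+02 -4.01172903e-02  1.06052272e+02] 20.05 [ 44.407415    33.92145014 -21.67336948  70.55377468  12.17787066
  77.78019521  39.5797483 ]
```

View pics/w11.png

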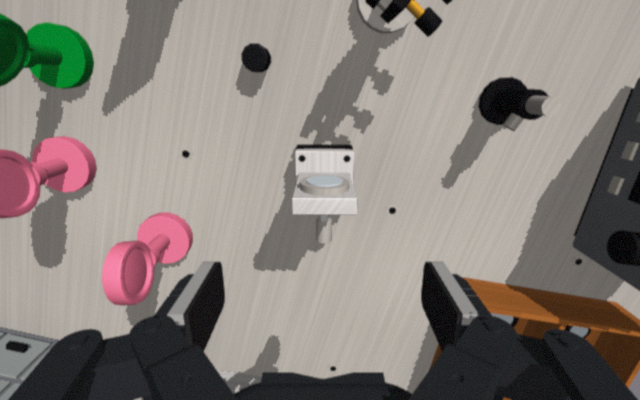

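View pics/w11_c.png

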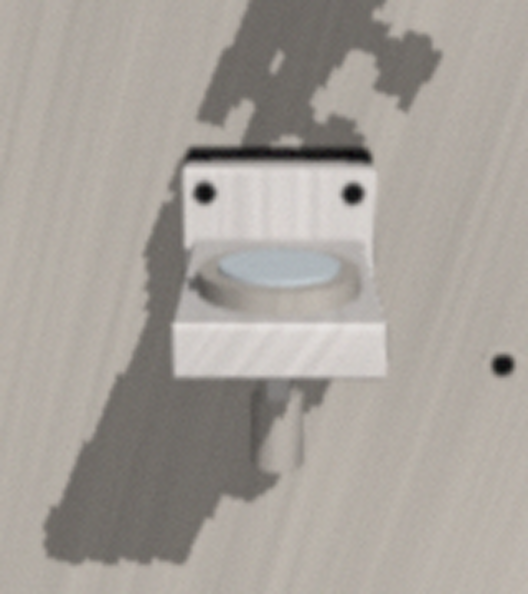

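Run:
```python
from h import *
import pickle
d=pickle.load(open("w11.pkl","rb"))
ang=lambda v:np.degrees(np.arctan2(v[1],v[0]))
P=lambda x,y,z=94:onz(d,240+x/3.3,100+y/3.3,z)[:2]
C=[P(172,322),P(387,322),P(387,377),P(174,377)]; c=np.mean(C,0)
print(c,[round(float(np.linalg.norm(C[i]-C[i-1])),1) for i in range(4)],ang(C[1]-C[0]),ang(C[2]-C[3]))
s=readout.read_state(); R=Ro.from_euler("xyz",s["ee_rot"],degrees=True).as_matrix(); v=np.r_[c-s["tool_pos"][:2],0]; print("in tool",R.T@v)
# block: holes etc at z=24
B=[P(183,165,24),P(376,165,24)];print("block front",B,np.linalg.norm(B[1]-B[0]),ang(B[1]-B[0])," dist to plate",(np.mean(B,0)-c))
print("hand-cam height check w2/w11:", )
d2=pickle.load(open("w2.pkl","rb")); 
for a,b in zip([(572,187),(606,193),(576,318),(543,313)],[(387,322),(387,377),(174,377),(172,322)]): print(tri((d2,190+a[0]/2.3,a[1]/2.3),(d,240+b[0]/3.3,100+b[1]/3.3)))
```

```text
[ 575.88170854 -381.46563607] [12.0, 43.6, 12.0, 43.9] 16.065983568767084 16.069198075128632
in tool [1.36148302e+00 1.25486246e-01 8.43122619e-04]
block front [array([ 545.46209874, -364.32347617]), array([ 592.92312326, -350.66282301])] 49.387875967136914 16.057346196960584  dist to plate [-6.68909754 23.97248648]
hand-cam height check w2/w11:
(array([ 592.66321845, -366.41908083,  106.41675621]), [0.31941469207857837, 0.31941469207831014])
(array([ 594.54368542, -374.81108161,  113.61762517]), [0.45642249469094903, 0.45642249469114404])
(array([ 556.59402755, -396.28308944,   86.66782017]), [0.13459794111384318, 0.13459794111389267])
(array([ 553.17113173, -386.83073617,   79.67170302]), [0.06826737031930756, 0.06826737031931412])
```

servo_tool(
  deltas="0.05 0 0.6 0 0 0;0 0 1 0 0 0;0 0 1 0 0 0;0 0 1 0 0 0;0 0 0.7 0 0 0;0 0 0.36 0 0 0;0 0 0 0 0 0;0 0 0 0 0 0",
)

```text
time_s: 20.85
tool_pos: [576.4, -381.2, 227.7]
ee_rot: [180.0, 0.0, 106.1]
ft_force: [0.2, 0.1, 1.3]
grip_width: 85.6
```

servo_tool(
  deltas="0 0 0 0 0 0;0 0 0 0 0 0;0 0 0 0 0 0;0 0 0 0 0 0;0 0 0 0 0 0;0 0 0 0 0 0;0 0 0 0 0 0;0 0 0 0 0 0",
  grip=0.35,
  force=50,
)

```text
time_s: 21.65
tool_pos: [576.4, -381.4, 228.2]
ee_rot: [179.9, 0.1, 106.1]
ft_force: [-0.9, -0.7, 5.6]
grip_width: 43.1
```

Run:
```python
from h import *
import pickle
d=snap("wrist","w12"); s=readout.read_state(); print(s["tool_pos"],s["ee_rot"],s["time_s"],s["ft_force"],s["grip_width"])
```

```text
[ 576.41499961 -381.36026225  228.22751277] [1.79948742e+02 6.47605596e-02 1.06136262e+02] 21.7 [-1.47146225  0.04444408  5.7909723 ] 43.78363163753356
```

View pics/w12.png

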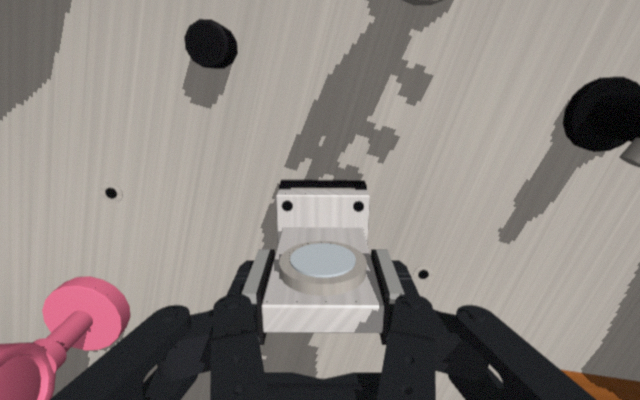

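servo_tool(
  deltas="0 0 -0.5 0 0 0;0 0 -1 0 0 0.9;0 0 -1 0 0 0.9;0 0 -1 0 0 0.94;0 0 -1 0 0 0;0 0 -0.3 0 0 0;0.5 -0.15 0 0 0 0;1 -0.3 0 0 0 0;1 -0.3 0 0 0 0;1 -0.3 0 0 0 0",
)

```text
time_s: 22.7
tool_pos: [558.4, -290.4, 345.9]
ee_rot: [-179.9, -0.1, 84.3]
ft_force: [1.0, -0.1, -3.0]
grip_width: 43.0
```

servo_tool(
  deltas="1 -0.3 0 0 0 0;1 -0.3 0 0 0 0;1 -0.3 0 0 0 0;1 -0.3 0 0 0 0;1 -0.3 0 0 0 0;1 -0.3 0 0 0 0;1 -0.3 0 0 0 0;1 -0.3 0 0 0 0;1 -0.3 0 0 0 0;1 -0.3 0 0 0 0",
)

```text
time_s: 23.7
tool_pos: [508.7, -34.1, 346.4]
ee_rot: [-179.9, -0.0, 84.3]
ft_force: [0.7, 0.8, -2.6]
grip_width: 43.5
```

servo_tool(
  deltas="1 -0.2 0 0 0 0;1 -0.15 0 0 0 0;0.5 0 0 0 0 0;0.16 0 0 0 0 0;0 0 0 0 0 0;0 0 0 0 0 0;0 0 0 0 0 0",
)

```text
time_s: 24.4
tool_pos: [507.6, 30.4, 347.0]
ee_rot: [-180.0, 0.0, 84.1]
ft_force: [0.1, -0.5, -2.9]
grip_width: 43.1
```

```bash
cat > tgt.py <<'E'
from h import *
S=np.array([518.0,133.1]); b=np.radians(-95.8); dv=np.array([np.cos(b),np.sin(b)]); lv=np.array([-dv[1],dv[0]])
def show(goal):
    s=readout.read_state(); R=Ro.from_euler("xyz",s["ee_rot"],degrees=True).as_matrix()
    print(s["tool_pos"].round(1),s["ee_rot"].round(2),s["time_s"],s["ft_force"].round(1),s["grip_width"])
    print("goal",np.round(goal,1),"todo in tool mm",(R.T@np.r_[goal-s["tool_pos"][:2],0]).round(1))
E
python3 - <<'E'
from tgt import *
import pickle
d=snap("wrist","w13"); pickle.dump(d,open("w13.pkl","wb")); show(S+102*dv)
E
```

```text
[507.6  30.7 347.1] [-1.7999e+02  1.0000e-02  8.4120e+01] 24.45 [-0.3  0.4 -2.6] 43.68512869438987
goal [507.7  31.6] todo in tool mm [ 1.  0. -0.]
```

View pics/w13.png

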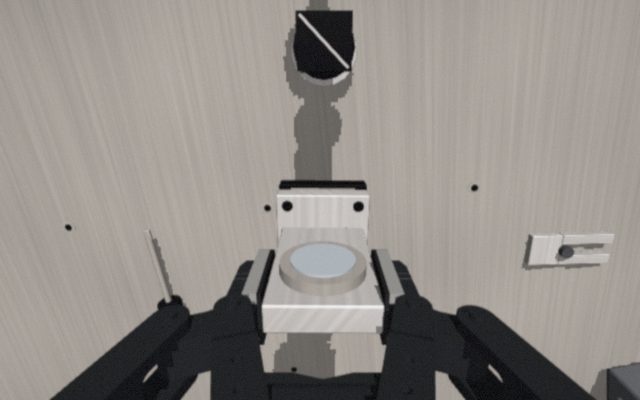

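Run:
```python
from tgt import *
import pickle
d=pickle.load(open("w13.pkl","rb"))
cv2.imwrite("pics/w13_c.png",cv2.resize(d["pixels"][170:345,240:405,::-1],None,fx=3.4,fy=3.4,interpolation=cv2.INTER_CUBIC))
cv2.imwrite("pics/w13_s.png",cv2.resize(d["pixels"][0:100,270:380,::-1],None,fx=5,fy=5,interpolation=cv2.INTER_CUBIC))
```

```text
(no output)
```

View pics/w13_c.png

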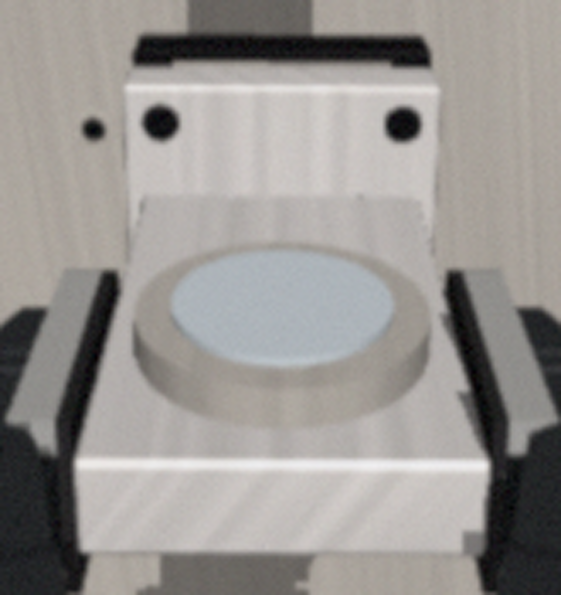

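View pics/w13_s.png

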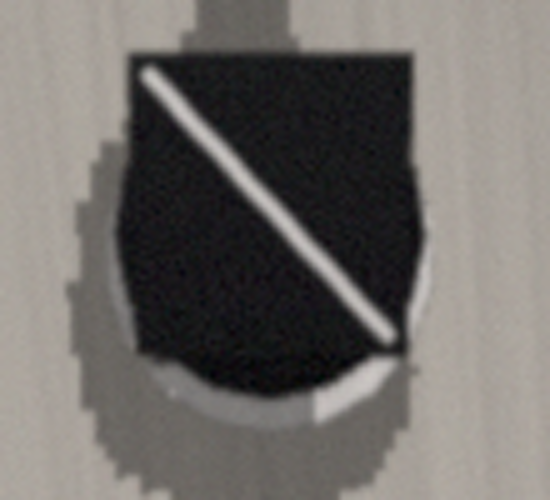

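Run:
```python
from tgt import *
import pickle
d=pickle.load(open("w13.pkl","rb")); s=readout.read_state()
zt=s["tool_pos"][2]-134.2
P=lambda x,y:onz(d,240+x/3.4,170+y/3.4,zt)[:2]
C=[P(77,460),P(488,460),P(484,552),P(80,552)]; c=np.mean(C,0); print(zt,c,[round(float(np.linalg.norm(C[i]-C[i-1])),1) for i in range(4)])
Q=lambda x,y:onz(d,270+x/5,y/5,89)[:2]
K=[Q(128,55),Q(412,55),Q(405,353),Q(137,353)]; k=np.mean(K,0); print("cap",k,[round(float(np.linalg.norm(K[i]-K[i-1])),1) for i in range(4)])
print("plate rel splitter: along",(c-k)@dv,"left",(c-k)@lv, " vs S:",(c-S)@dv,(c-S)@lv)
```

```text
212.91027753692617 [506.70360975  29.68534918] [11.7, 43.0, 11.7, 43.5]
cap [518.09475705 133.45308187] [33.2, 33.6, 33.2, 33.3]
plate rel splitter: along 104.38766261939118 left -0.846449867105866  vs S: 104.02681247946006 -0.7878590496456432
```

servo_tool(
  deltas="0.07 0.02 0.6 0 0 0;0 0 1 0 0 0;0 0 1 0 0 0;0 0 1 0 0 0;0 0 0.6 0 0 0;0 0 0.3 0 0 0;0 0 0.1 0 0 0;0 0 0.07 0 0 0;0 0 0 0 0 0;0 0 0 0 0 0",
)

```text
time_s: 25.45
tool_pos: [508.4, 33.6, 231.3]
ee_rot: [179.9, -0.0, 84.2]
ft_force: [0.3, 0.5, -2.7]
grip_width: 43.4
```

servo_tool(
  deltas="-0.05 0 0.05 0 0 0;0 0 0.04 0 0 0;0 0 0.02 0 0 0;0 0 0 0 0 0;0 0 0 0 0 0",
)

```text
time_s: 25.95
tool_pos: [508.1, 32.2, 228.1]
ee_rot: [180.0, 0.0, 84.2]
ft_force: [-2.3, -1.3, 6.0]
grip_width: 43.1
```

Run:
```python
from tgt import *
show(S+101.5*dv)
```

```text
[508.1  32.2 228.1] [1.7998e+02 1.0000e-02 8.4220e+01] 25.95 [-2.3 -1.3  6. ] 43.11209966763497
goal [507.7  32.1] todo in tool mm [-0.2 -0.3 -0. ]
```

Contact made; release, retreat and look.

servo_tool(
  deltas="0 0 0 0 0 0;0 0 0 0 0 0;0 0 0 0 0 0;0 0 0 0 0 0;0 0 0 0 0 0",
  grip=0.85,
)

```text
time_s: 26.45
tool_pos: [508.0, 32.4, 227.7]
ee_rot: [-180.0, -0.0, 84.2]
ft_force: [-0.4, 0.3, -1.1]
grip_width: 72.8
```

servo_tool(
  deltas="0 0 -0.4 0 0 0;0 0 -1 0 0 0;0 0 -1 0 0 0;0 0 -1 0 0 0;0 0 -1 0 0 0;0 0 -0.6 0 0 0;0 0 0 0 0 0;0 0 0 0 0 0",
  grip=1,
)

```text
time_s: 27.25
tool_pos: [507.9, 32.3, 352.9]
ee_rot: [180.0, 0.0, 84.2]
ft_force: [-0.4, 0.1, -0.4]
grip_width: 85.2
```

Run:
```python
from tgt import *
import pickle
d=snap("wrist","w14"); pickle.dump(d,open("w14.pkl","wb")); show(S+102*dv)
cv2.imwrite("pics/w14_c.png",cv2.resize(d["pixels"][30:240,260:390,::-1],None,fx=2.85,fy=2.85,interpolation=cv2.INTER_CUBIC))
```

```text
[507.7  32.3 352.2] [-1.7996e+02  1.0000e-02  8.4230e+01] 27.3 [-0.4  0.6 -0.1] 85.10189273432968
goal [507.7  31.6] todo in tool mm [-0.6  0.1  0. ]
```

View pics/w14.png

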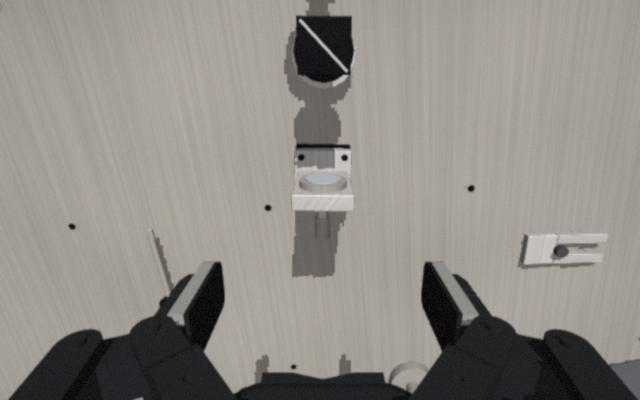

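View pics/w14_c.png

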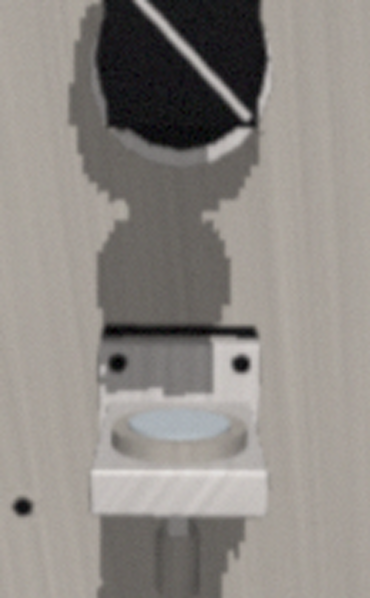

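Run:
```python
from tgt import *
import pickle
d=pickle.load(open("w14.pkl","rb"))
cv2.imwrite("pics/w14_s.png",cv2.resize(d["pixels"][0:100,270:380,::-1],None,fx=5,fy=5,interpolation=cv2.INTER_CUBIC))
P=lambda x,y:onz(d,260+x/2.85,30+y/2.85,94)[:2]
C=[P(92,470),P(268,470),P(268,514),P(93,514)]; c=np.mean(C,0); print(c,[round(float(np.linalg.norm(C[i]-C[i-1])),1) for i in range(4)])
print("vs S:",(c-S)@dv,(c-S)@lv)
```

```text
[507.54200399  32.0377687 ] [11.5, 43.1, 11.5, 43.5]
vs S: 101.60171066531359 -0.19148360123794994
```

View pics/w14_s.png

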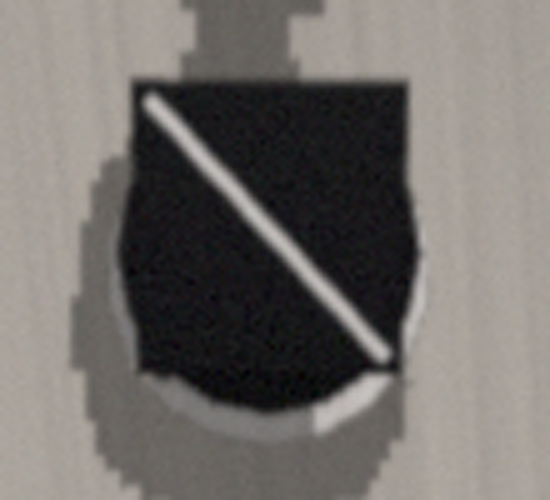

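servo_tool(
  deltas="-0.6 0.25 0 0 0 0;-1 0.45 0 0 0 0;-1 0.45 0 0 0 0;-1 0.45 0 0 0 0;-1 0.45 0 0 0 0;-1 0.45 0 0 0 0;-1 0.45 0 0 0 0;-1 0.45 0 0 0 0;-1 0.45 0 0 0 0;-1 0.45 0 0 0 0",
)

```text
time_s: 28.3
tool_pos: [590.8, -218.3, 351.1]
ee_rot: [-179.9, -0.0, 84.2]
ft_force: [0.7, -0.2, 0.1]
grip_width: 85.1
```

servo_tool(
  deltas="-0.7 0.3 0 0 0 -0.4;0 0 0 0 0 -1;0 0 0 0 0 -1;0 0 0 0 0 -1;0 0 0 0 0 -1;0 0 0 0 0 -1;0 0 0 0 0 -1;0 0 0 0 0 -1;0 0 0 0 0 -1;0 0 0 0 0 -1",
)

```text
time_s: 29.3
tool_pos: [596.2, -235.4, 351.0]
ee_rot: [180.0, -0.2, 159.8]
ft_force: [0.8, 0.9, 0.3]
grip_width: 85.4
```

servo_tool(
  deltas="0 0 0 0 0 0;0 0 0 0 0 0;0 0 0 0 0 0",
)

```text
time_s: 29.6
tool_pos: [596.4, -235.4, 352.1]
ee_rot: [180.0, -0.1, 159.2]
ft_force: [-0.9, 0.3, -0.0]
grip_width: 85.3
```

Run:
```python
from tgt import *
import pickle
d=snap("wrist","w15"); pickle.dump(d,open("w15.pkl","wb")); show(S+103*lv)
cv2.imwrite("pics/w15_c.png",cv2.resize(d["pixels"][100:290,230:420,::-1],None,fx=3,fy=3,interpolation=cv2.INTER_CUBIC))
d=pickle.load(open("w14.pkl","rb"));Q=lambda x,y:onz(d,270+x/5,y/5,89)[:2]
K=[Q(131,80),Q(407,80),Q(400,371),Q(138,373)]; k=np.mean(K,0); print("cap w14",k,[round(float(np.linalg.norm(K[i]-K[i-1])),1) for i in range(4)],"plate-cap along",(np.array([507.54,32.04])-k)@dv,(np.array([507.54,32.04])-k)@lv)
```

```text
[ 596.4 -235.4  352.3] [ 1.8000e+02 -4.0000e-02  1.5929e+02] 29.65 [ 0.1 -0.1  0.4] 85.54574998194164
goal [620.5 122.7] todo in tool mm [1.042e+02 3.434e+02 1.000e-01]
cap w14 [518.07127088 133.54381156] [33.7, 33.6, 33.5, 33.5] plate-cap along 102.04843523128906 -0.21975888834743884
```

View pics/w15.png

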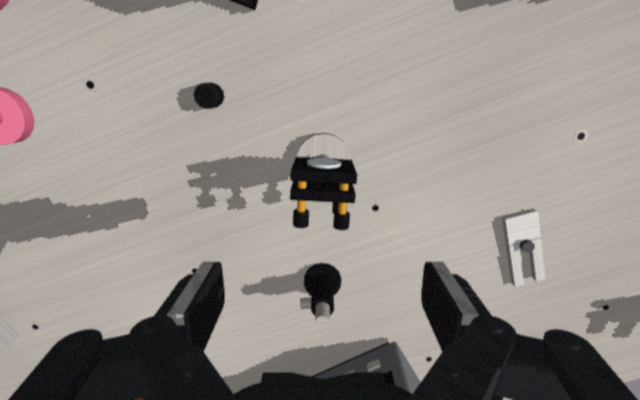

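View pics/w15_c.png

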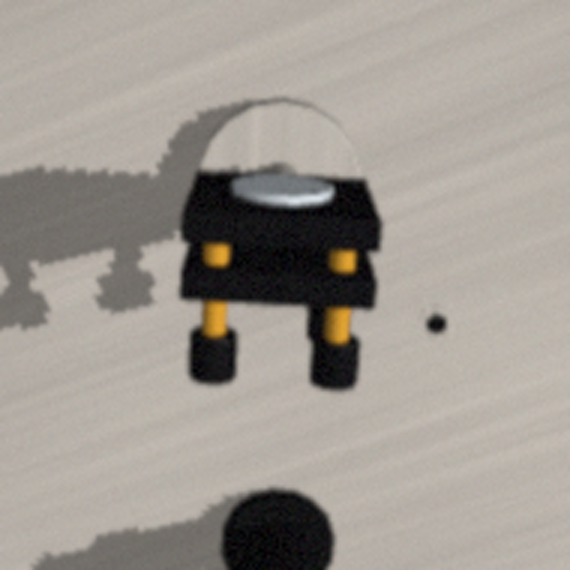

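Run:
```python
from tgt import *
import pickle
ang=lambda v:np.degrees(np.arctan2(v[1],v[0]))
d=pickle.load(open("w15.pkl","rb")); s=readout.read_state(); R=Ro.from_euler("xyz",s["ee_rot"],degrees=True).as_matrix()
P=lambda x,y,z:onz(d,230+x/3,100+y/3,z)
T=lambda X:(R.T@(X-np.r_[s["tool_pos"][:2],X[2]]))[:2].round(2)
a,b=P(182,296,93),P(375,306,93); print("back edge",a,b,np.linalg.norm(b-a),"tool",T(a),T(b),T((a+b)/2),"ang",ang((b-a)[:2]))
a,b=P(183,240,93),P(380,248,93); print("front plate back edge",np.linalg.norm(b-a),T(a),T(b),ang((b-a)[:2]))
a,b=P(197,172,47),P(364,180,47); print("front plate bottom",np.linalg.norm(b-a),T(a),T(b),ang((b-a)[:2]))
Q=np.array([P(x,y,12)[:2] for x,y in[(203,160),(215,135),(240,110),(265,101),(282,99),(310,105),(335,122),(352,145),(360,165)]]); A=np.c_[2*Q,np.ones(len(Q))]; f=np.linalg.lstsq(A,(Q**2).sum(1),rcond=None)[0]; print("puck",f[:2],np.sqrt(f[2]+f[0]**2+f[1]**2),T(np.r_[f[:2],0]))
```

```text
back edge [ 584.77079646 -255.23305288   93.        ] [ 603.12231876 -213.83268474   93.        ] 45.285415463402195 tool [  3.88 -22.7 ] [ 1.36 22.52] [ 2.62 -0.09] ang 66.09374856760188
front plate back edge 45.36964814052424 [ 17.47 -22.07] [15.51 23.26] 66.81989699770408
front plate bottom 45.218784728887606 [ 23.63 -22.03] [21.39 23.13] 66.45157686383828
puck [ 583.68372566 -229.82105936] 24.245039119837152 [13.88  0.69]
```

servo_tool(
  deltas="0 0 0.4 0 0 0.36;0.53 -0.01 1 0 0 0;0 0 1 0 0 0;0 0 1 0 0 0;0 0 0.4 0 0 0;0 0 0 0 0 0;0 0 0 0 0 0;0 0 0 0 0 0",
)

```text
time_s: 30.45
tool_pos: [584.9, -230.4, 259.3]
ee_rot: [180.0, 0.1, 156.5]
ft_force: [0.7, -0.1, 0.3]
grip_width: 85.5
```

Run:
```python
from tgt import *
import pickle
d=snap("wrist","w16"); pickle.dump(d,open("w16.pkl","wb")); show(S+103*lv)
```

```text
[ 584.8 -230.4  259.3] [1.7999e+02 1.4000e-01 1.5653e+02] 30.5 [-0.8  0.  -0.7] 85.29947923215448
goal [620.5 122.7] todo in tool mm [ 1.079e+02  3.381e+02 -2.000e-01]
```

View pics/w16.png

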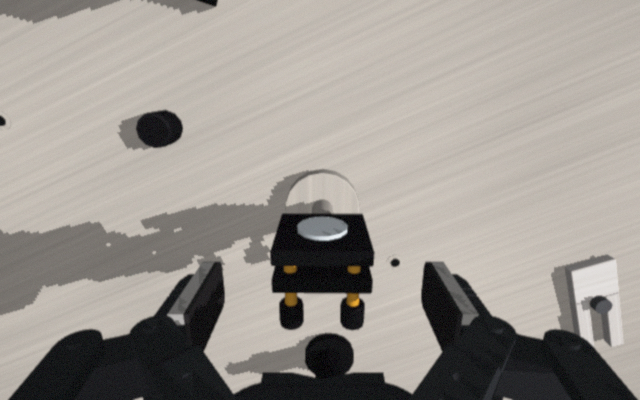

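servo_tool(
  deltas="0 0 0.6 0 0 0;0 0 0.5 0 0 0;0 0 0.25 0 0 0;0 0 0 0 0 0;0 0 0 0 0 0",
)

```text
time_s: 31.0
tool_pos: [584.2, -230.3, 223.7]
ee_rot: [180.0, -0.0, 156.6]
ft_force: [-0.0, 0.2, 0.3]
grip_width: 85.8
```

servo_tool(
  deltas="0 0 0 0 0 0;0 0 0 0 0 0;0 0 0 0 0 0;0 0 0 0 0 0;0 0 0 0 0 0;0 0 0 0 0 0;0 0 0 0 0 0;0 0 0 0 0 0",
  grip=0.38,
  force=45,
)

```text
time_s: 31.8
tool_pos: [584.4, -230.6, 224.5]
ee_rot: [180.0, 0.1, 156.5]
ft_force: [0.1, -0.2, 6.0]
grip_width: 45.6
```

Run:
```python
from tgt import *
import pickle
d=snap("wrist","w17"); pickle.dump(d,open("w17.pkl","wb")); show(S+103*lv)
```

```text
[ 584.4 -230.5  224.5] [1.8000e+02 6.0000e-02 1.5654e+02] 31.85 [ 0.1 -1.   5.8] 45.280604387151776
goal [620.5 122.7] todo in tool mm [ 1.076e+02  3.384e+02 -1.000e-01]
```

View pics/w17.png

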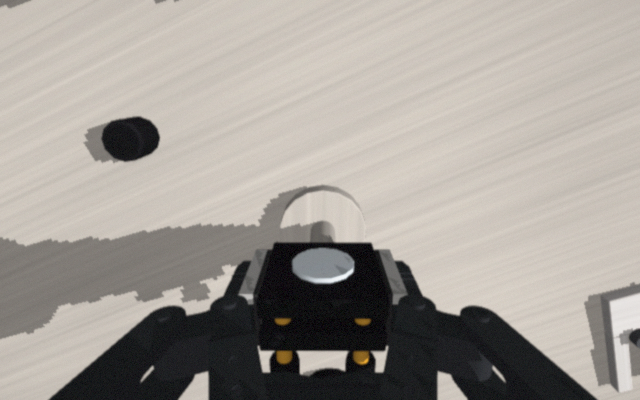

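servo_tool(
  deltas="0 0 -0.5 0 0 0;0 0 -1 0 0 -0.6;0 0 -1 0 0 -0.9;0 0 -0.7 0 0 -0.71;0 0.5 0 0 0 0;0 1 0 0 0 0;0 1 0 0 0 0;0 1 0 0 0 0;0 1 0 0 0 0;0 1 0 0 0 0",
)

```text
time_s: 32.85
tool_pos: [597.4, -91.3, 302.6]
ee_rot: [180.0, -0.1, 174.1]
ft_force: [1.2, 0.2, -2.6]
grip_width: 45.8
```

servo_tool(
  deltas="0 1 0 0 0 0;0 1 0 0 0 0;0 1 0 0 0 0;0 1 0 0 0 0;0 1 0 0 0 0;0 1 0 0 0 0;0 1 0 0 0 0;0 1 0 0 0 0;0 0.5 0 0 0 0;0 0.2 0 0 0 0",
)

```text
time_s: 33.85
tool_pos: [619.1, 125.1, 303.1]
ee_rot: [180.0, -0.1, 174.3]
ft_force: [-0.6, 0.4, -1.9]
grip_width: 45.6
```

servo_tool(
  deltas="0 0 0 0 0 0;0 0 0 0 0 0;0 0 0 0 0 0",
)

```text
time_s: 34.15
tool_pos: [620.2, 121.1, 303.8]
ee_rot: [-180.0, -0.0, 174.1]
ft_force: [0.2, -0.3, -2.0]
grip_width: 45.4
```

Run:
```python
from tgt import *
import pickle
d=snap("wrist","w18"); pickle.dump(d,open("w18.pkl","wb")); show(S+103*lv)
```

```text
[620.2 121.3 303.9] [-1.7996e+02  1.0000e-02  1.7409e+02] 34.2 [ 0.8 -0.8 -2.2] 45.51304662432041
goal [620.5 122.7] todo in tool mm [-0.2  1.4 -0. ]
```

View pics/w18.png

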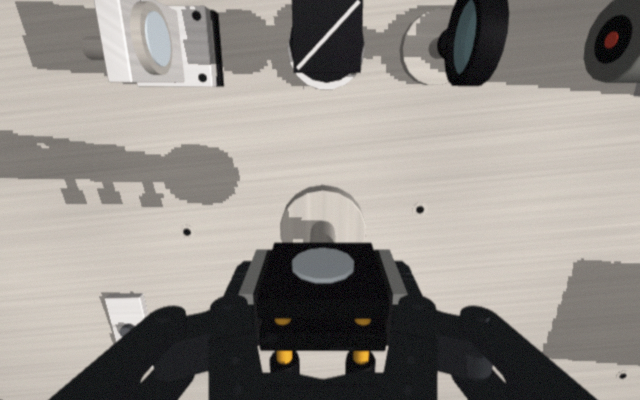

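servo_tool(
  deltas="0.03 0 0.6 0 0 0;0 0 1 0 0 0;0 0 0.9 0 0 0;0 0 0.4 0 0 0;0 0 0.1 0 0 0;0 0 0 0 0 0;0 0 0 0 0 0",
)

```text
time_s: 34.9
tool_pos: [619.6, 123.1, 230.1]
ee_rot: [180.0, 0.1, 174.2]
ft_force: [0.0, -0.3, -2.0]
grip_width: 45.6
```

Run:
```python
from tgt import *
import pickle
d=snap("wrist","w19"); pickle.dump(d,open("w19.pkl","wb")); show(S+102*lv)
cv2.imwrite("pics/w19.png",cv2.resize(d["pixels"][:,150:500,::-1],None,fx=1.5,fy=1.5,interpolation=cv2.INTER_CUBIC))
```

```text
[619.7 123.1 230.3] [1.7996e+02 1.1000e-01 1.7422e+02] 34.95 [ 0.9  0.6 -2.6] 45.190839683925454
goal [619.5 122.8] todo in tool mm [ 0.2 -0.3 -0. ]
```

View pics/w19.png

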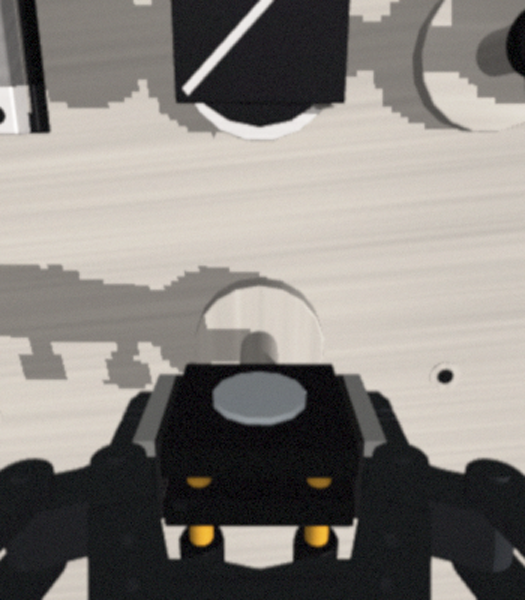

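servo_tool(
  deltas="0 0 0.1 0 0 0;0 0 0.07 0 0 0;0 0 0.03 0 0 0;0 0 0 0 0 0;0 0 0 0 0 0",
)

```text
time_s: 35.45
tool_pos: [619.3, 122.9, 224.6]
ee_rot: [180.0, 0.0, 174.2]
ft_force: [-1.7, -2.4, 4.4]
grip_width: 45.3
```

servo_tool(
  deltas="0 0 0 0 0 0;0 0 0 0 0 0;0 0 0 0 0 0;0 0 0 0 0 0;0 0 0 0 0 0",
  grip=0.85,
)

```text
time_s: 35.95
tool_pos: [619.2, 122.9, 223.9]
ee_rot: [180.0, -0.0, 174.2]
ft_force: [0.2, -0.0, -0.9]
grip_width: 72.2
```

servo_tool(
  deltas="0 0 -0.4 0 0 0;0 0 -1 0 0 0;0 0 -1 0 0 0;0 0 -1 0 0 0;0 0 -1 0 0 0;0 0 -0.6 0 0 0;0 0 0 0 0 0;0 0 0 0 0 0",
  grip=1,
)

```text
time_s: 36.75
tool_pos: [619.1, 122.8, 348.5]
ee_rot: [-180.0, -0.0, 174.2]
ft_force: [-0.4, 0.6, -1.0]
grip_width: 85.1
```

Run:
```python
from tgt import *
import pickle
d=snap("wrist","w20"); pickle.dump(d,open("w20.pkl","wb")); show(S+102*lv)
cv2.imwrite("pics/w20_c.png",cv2.resize(d["pixels"][0:240,250:400,::-1],None,fx=2.5,fy=2.5,interpolation=cv2.INTER_CUBIC))
```

```text
[618.9 122.7 347.7] [-1.7997e+02 -9.0000e-02  1.7422e+02] 36.8 [ 0.7 -0.6 -0.8] 85.34496357624636
goal [619.5 122.8] todo in tool mm [-0.5  0.2 -0. ]
```

View pics/w20.png

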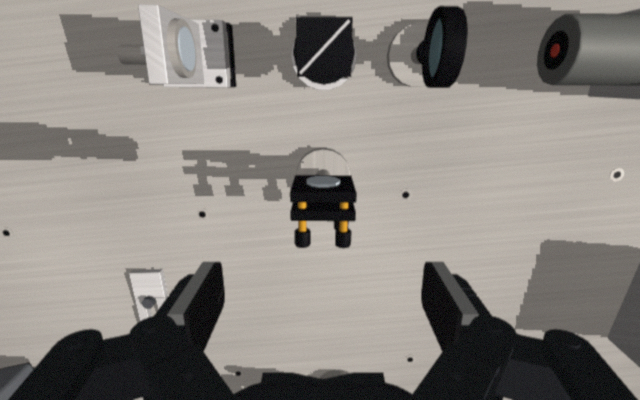

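View pics/w20_c.png

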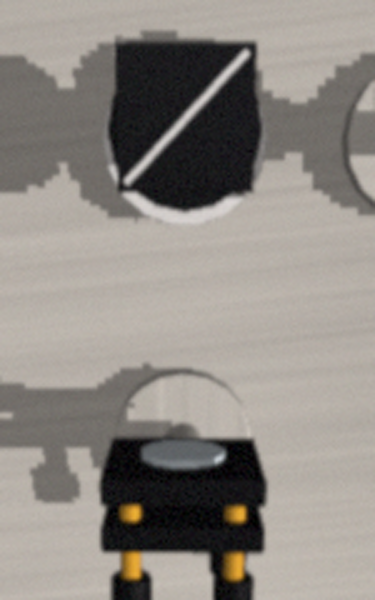

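Run:
```python
from tgt import *
import pickle
ang=lambda v:np.degrees(np.arctan2(v[1],v[0]))
d=pickle.load(open("w20.pkl","rb"))
P=lambda x,y,z:onz(d,250+x/2.5,y/2.5,z)[:2]
rel=lambda q:(round(float((q-S)@lv),2),round(float((q-S)@dv),2))
K=[P(115,42,89),P(255,42,89),P(252,190,89),P(120,189,89)]; k=np.mean(K,0); print("cap",rel(k),[round(float(np.linalg.norm(K[i]-K[i-1])),1) for i in range(4)])
a,b=P(103,549,93),P(263,549,93); print("back edge -24",rel((a+b)/2),np.linalg.norm(b-a),ang(b-a))
a,b=P(102,500,93),P(265,503,93); print("front plate back edge",rel((a+b)/2),np.linalg.norm(b-a),ang(b-a))
a,b=P(114,438,47),P(252,438,47); print("front bottom -2",rel((a+b)/2),np.linalg.norm(b-a))
print("mirror centre 0",rel(P(183,453,70)))
Q=np.array([P(x,y,12) for x,y in[(118,430),(130,402),(150,380),(182,369),(215,378),(240,402),(250,428)]]); A=np.c_[2*Q,np.ones(len(Q))]; f=np.linalg.lstsq(A,(Q**2).sum(1),rcond=None)[0]; print("puck -13",rel(f[:2]),np.sqrt(f[2]+f[0]**2+f[1]**2))
```

```text
cap (-0.29, -0.77) [33.2, 33.5, 33.5, 33.2]
back edge -24 (112.17, -0.29) 45.09989667106559 84.21156449169257
front plate back edge (98.01, -0.42) 45.114130994427896 83.09966155378659
front bottom -2 (92.11, -0.4) 44.87189969647575
mirror centre 0 (90.62, -0.33)
puck -13 (100.44, -1.02) 23.996322927125973
```

servo_tool(
  deltas="0.25 -0.6 0 0 0 0;0.43 -1 0 0 0 0;0.43 -1 0 0 0 0;0.43 -1 0 0 0 0;0.43 -1 0 0 0 0;0.43 -1 0 0 0 0;0.43 -1 0 0 0 0;0.43 -1 0 0 0 0;0.43 -1 0 0 0 0;0.43 -1 0 0 0 0",
)

```text
time_s: 37.8
tool_pos: [491.4, -106.7, 347.5]
ee_rot: [180.0, -0.1, 174.2]
ft_force: [-0.6, 0.1, -0.3]
grip_width: 85.3
```

servo_tool(
  deltas="0.43 -1 0 0 0 0;0.43 -1 0 0 0 0;0.43 -1 0 0 0 0;0.43 -1 0 0 0 0;0.43 -1 0 0 0 0;0.4 -1 0 0 0 0;0 0 0 0 0 0.8;0 0 0 0 0 1;0 0 0 0 0 1;0 0 0 0 0 1",
)

```text
time_s: 38.8
tool_pos: [413.5, -248.4, 347.4]
ee_rot: [180.0, -0.2, 143.5]
ft_force: [0.2, -0.6, -0.2]
grip_width: 85.9
```

servo_tool(
  deltas="0 0 0 0 0 0.6;0 0 0 0 0 0;0 0 0 0 0 0;0 0 0 0 0 0",
)

```text
time_s: 39.2
tool_pos: [413.9, -248.4, 348.4]
ee_rot: [180.0, -0.1, 139.1]
ft_force: [0.3, 0.4, -0.5]
grip_width: 85.1
```

Run:
```python
from tgt import *
import pickle
d=snap("wrist","w21"); pickle.dump(d,open("w21.pkl","wb")); show(S-90*lv)
cv2.imwrite("pics/w21_c.png",cv2.resize(d["pixels"][120:280,230:420,::-1],None,fx=3.6,fy=3.6,interpolation=cv2.INTER_CUBIC))
```

```text
[ 413.9 -248.4  348.6] [ 1.8000e+02 -4.0000e-02  1.3912e+02] 39.25 [-0.7  0.4  0.1] 85.3272293954999
goal [428.5 142.2] todo in tool mm [2.446e+02 3.048e+02 2.000e-01]
```

View pics/w21.png

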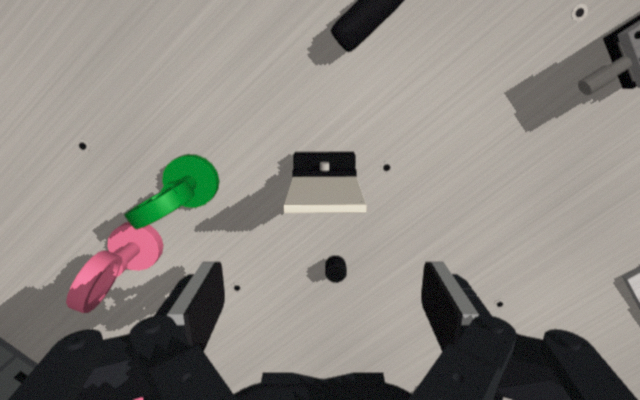

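View pics/w21_c.png

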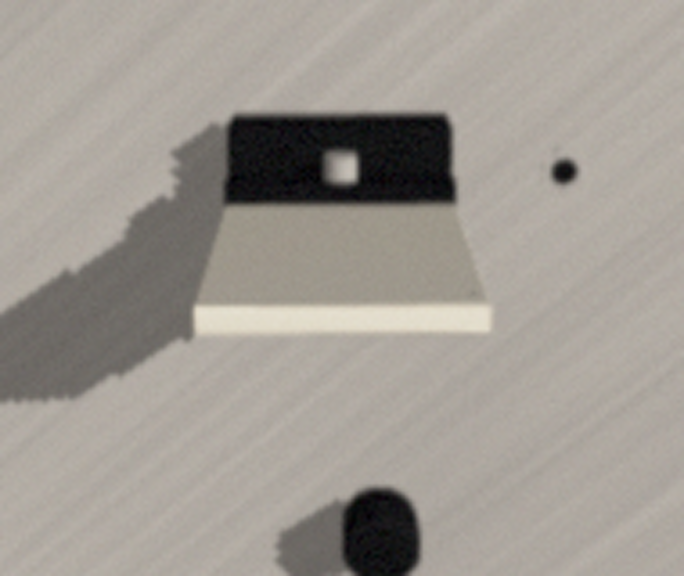

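Run:
```python
from tgt import *
import pickle
d=pickle.load(open("w21.pkl","rb")); s=readout.read_state(); R=Ro.from_euler("xyz",s["ee_rot"],degrees=True).as_matrix()
P=lambda x,y,z:onz(d,230+x/3.6,120+y/3.6,z)
T=lambda X:(R.T@(X-np.r_[s["tool_pos"][:2],X[2]]))[:2].round(2)
C=[P(195,304,100),P(492,302,100),P(491,331,100),P(195,334,100)]
print([T(c) for c in C],T(np.mean(C,0)))
print("foot",[T(P(x,y,16)) for x,y in((232,116),(449,116))], "dust",T(P(380,520,20)))
```

```text
[array([  3.26, -26.44]), array([ 3.68, 29.04]), array([-2.12, 29.09]), array([ -2.74, -26.64])] [0.52 1.26]
foot [array([ 22.35, -25.46]), array([22.38, 27.97])] dust [-87.45  12.21]
```

servo_tool(
  deltas="0.02 0.05 0.6 0 0 -0.05;0 0 1 0 0 0;0 0 1 0 0 0;0 0 1 0 0 0;0 0 0.7 0 0 0;0 0 0.45 0 0 0;0 0 0.1 0 0 0;0 0 0 0 0 0;0 0 0 0 0 0",
)

```text
time_s: 40.15
tool_pos: [414.9, -247.3, 228.6]
ee_rot: [180.0, 0.1, 139.4]
ft_force: [-0.3, 0.0, 0.6]
grip_width: 85.8
```

servo_tool(
  deltas="0 0 0 0 0 0;0 0 0 0 0 0;0 0 0 0 0 0;0 0 0 0 0 0;0 0 0 0 0 0;0 0 0 0 0 0;0 0 0 0 0 0",
  grip=0.5,
  force=35,
)

```text
time_s: 40.85
tool_pos: [414.8, -247.3, 228.5]
ee_rot: [-180.0, 0.1, 139.4]
ft_force: [-1.1, 0.5, 5.8]
grip_width: 55.5
```

Run:
```python
from tgt import *
import pickle
d=snap("wrist","w22"); pickle.dump(d,open("w22.pkl","wb")); show(S-90*lv)
```

```text
[ 414.8 -247.3  228.5] [-1.8000e+02  7.0000e-02  1.3942e+02] 40.9 [-1.3  0.6  6.2] 55.30539928088789
goal [428.5 142.2] todo in tool mm [ 2.429e+02  3.047e+02 -3.000e-01]
```

View pics/w22.png

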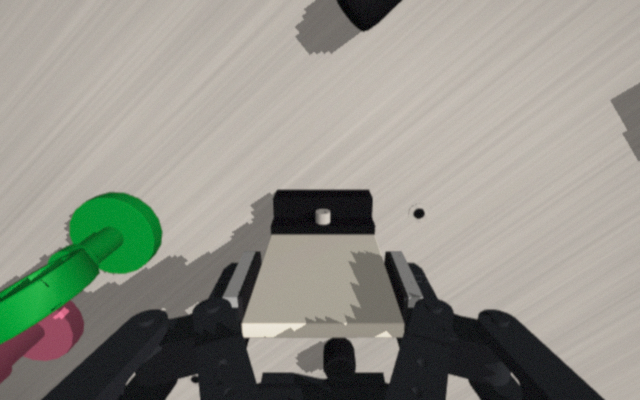

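servo_tool(
  deltas="0 0 -0.5 0 0 0;0 0 -1 0 0 -0.7;0 0 -1 0 0 -0.9;0 0 -1 0 0 -0.9;0 0 -0.9 0 0 -0.9;0 0 0 0 0 -0.95;-0.3 0.5 0 0 0 0;-0.3 1 0 0 0 0;-0.3 1 0 0 0 0;-0.3 1 0 0 0 0",
)

```text
time_s: 41.9
tool_pos: [453.2, -162.1, 338.3]
ee_rot: [-180.0, 0.0, 174.2]
ft_force: [1.0, -0.4, -3.1]
grip_width: 55.5
```

servo_tool(
  deltas="-0.3 1 0 0 0 0;0 1 0 0 0 0;0 1 0 0 0 0;0 1 0 0 0 0;0 1 0 0 0 0;0 1 0 0 0 0;0.4 1 0 0 0 0;0.4 1 0 0 0 0;0.4 1 0 0 0 0;0.4 1 0 0 0 0",
)

```text
time_s: 42.9
tool_pos: [445.3, 90.0, 338.3]
ee_rot: [-180.0, 0.0, 174.2]
ft_force: [0.1, 0.3, -1.8]
grip_width: 55.7
```

servo_tool(
  deltas="0.4 1 0 0 0 0;0.3 0.7 0 0 0 0;0.23 0.35 0 0 0 0;0 0 0 0 0 0;0 0 0 0 0 0;0 0 0 0 0 0;0 0 0 0 0 0",
)

```text
time_s: 43.6
tool_pos: [428.4, 141.2, 337.7]
ee_rot: [-180.0, -0.0, 174.1]
ft_force: [0.0, -0.4, -1.6]
grip_width: 55.5
```

Run:
```python
from tgt import *
import pickle
d=snap("wrist","w23"); pickle.dump(d,open("w23.pkl","wb")); show(S-90*lv); print(readout.read_state()["qpos"])
```

```text
[428.3 141.4 337.7] [-1.8000e+02 -1.0000e-02  1.7413e+02] 43.65 [ 0.9  0.1 -1.8] 55.17043096576879
goal [428.5 142.2] todo in tool mm [-0.1  0.8 -0. ]
[ 29.1160728    8.06038254 -54.75075657 108.15277992   7.12152719
  67.34374645  56.00979968]
```

View pics/w23.png

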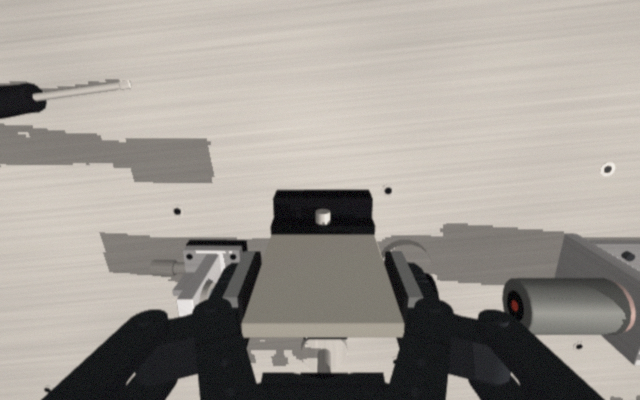

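servo_tool(
  deltas="0 0 0.6 0 0 0;0 0 1 0 0 0;0 0 1 0 0 0;0 0 0.9 0 0 0;0 0 0.4 0 0 0;0 0 0.2 0 0 0;0 0 0.1 0 0 0;0 0 0 0 0 0;0 0 0 0 0 0",
)

```text
time_s: 44.55
tool_pos: [428.4, 142.4, 233.6]
ee_rot: [180.0, 0.1, 174.2]
ft_force: [-0.4, 0.8, -0.8]
grip_width: 55.3
```

Run:
```python
from tgt import *
show(S-90*lv)
```

```text
[428.4 142.4 233.6] [1.7998e+02 9.0000e-02 1.7422e+02] 44.55 [-0.4  0.8 -0.8] 55.311119580849045
goal [428.5 142.2] todo in tool mm [-0.1 -0.2  0. ]
```

servo_tool(
  deltas="0 0 0.09 0 0 0;0 0 0.06 0 0 0;0 0 0.04 0 0 0;0 0 0.02 0 0 0;0 0 0 0 0 0;0 0 0 0 0 0",
)

```text
time_s: 45.15
tool_pos: [428.2, 142.4, 228.5]
ee_rot: [-180.0, 0.0, 174.2]
ft_force: [-4.9, -2.9, 13.8]
grip_width: 55.3
```

servo_tool(
  deltas="0 0 -0.02 0 0 0;0 0 0 0 0 0",
)

```text
time_s: 45.35
tool_pos: [428.1, 142.3, 228.5]
ee_rot: [-180.0, 0.0, 174.2]
ft_force: [-3.4, -1.8, 7.2]
grip_width: 55.0
```

servo_tool(
  deltas="0 0 0 0 0 0;0 0 0 0 0 0;0 0 0 0 0 0;0 0 0 0 0 0;0 0 0 0 0 0",
  grip=1,
)

```text
time_s: 45.85
tool_pos: [428.0, 142.3, 227.9]
ee_rot: [180.0, -0.0, 174.2]
ft_force: [0.5, -0.3, 0.2]
grip_width: 85.5
```

servo_tool(
  deltas="0 0 -0.4 0 0 0;0 0 -1 0 0 0;0 0 -1 0 0 0;0 0 -1 0 0 0;0 0 -1 0 0 0;0 0 -0.6 0 0 0;0 0 0 0 0 0;0 0 0 0 0 0",
)

```text
time_s: 46.65
tool_pos: [427.9, 142.2, 353.1]
ee_rot: [-180.0, 0.0, 174.2]
ft_force: [-0.6, -0.6, 0.4]
grip_width: 85.4
```

Run:
```python
from tgt import *
import pickle
d=snap("wrist","w24"); pickle.dump(d,open("w24.pkl","wb")); show(S-90*lv)
cv2.imwrite("pics/w24_c.png",cv2.resize(d["pixels"][120:340,240:400,::-1],None,fx=2.7,fy=2.7,interpolation=cv2.INTER_CUBIC))
```

```text
[427.7 142.1 352.5] [-1.7998e+02 -3.0000e-02  1.7422e+02] 46.7 [ 0.8 -0.2 -0.6] 85.6380571368451
goal [428.5 142.2] todo in tool mm [-0.7  0.2 -0. ]
```

View pics/w24.png

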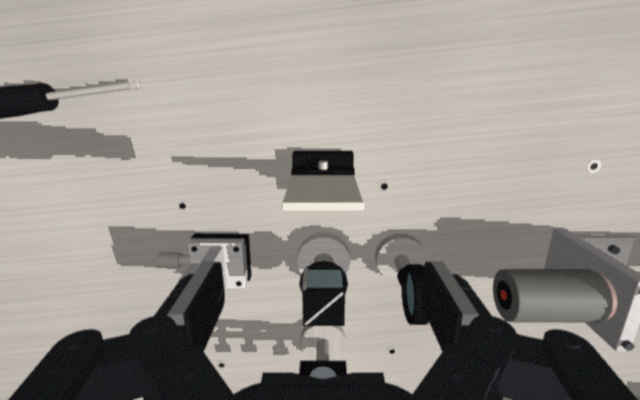

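View pics/w24_c.png

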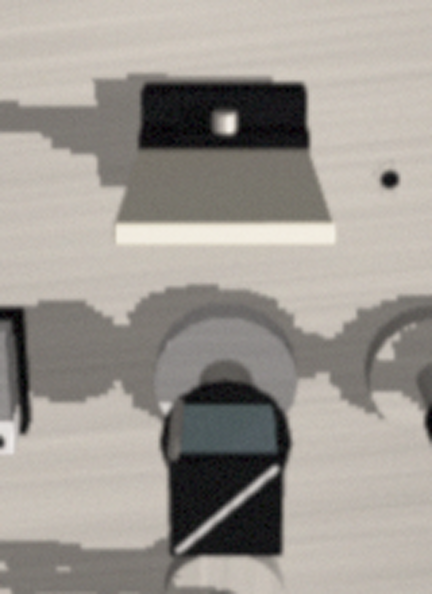

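Run:
```python
from tgt import *
import pickle
ang=lambda v:np.degrees(np.arctan2(v[1],v[0]))
d=pickle.load(open("w24.pkl","rb"))
P=lambda x,y,z:onz(d,240+x/2.7,120+y/2.7,z)[:2]
rel=lambda q:(round(float((q-S)@lv),2),round(float((q-S)@dv),2))
C=[P(116,222,100),P(335,221,100),P(335,243,100),P(116,244,100)]; c=np.mean(C,0); print("screen",rel(c),[round(float(np.linalg.norm(C[i]-C[i-1])),1) for i in range(4)],ang(C[1]-C[0]),ang(C[2]-C[3]))
K=[P(169,455,89),P(283,455,89),P(282,554,89),P(170,554,89)]; k=np.mean(K,0); print("cap",rel(k),[round(float(np.linalg.norm(K[i]-K[i-1])),1) for i in range(4)])
```

```text
screen (-90.71, -0.54) [6.0, 55.6, 6.0, 56.0] 84.48666331904785 84.48712760162506
cap (-0.52, -0.87) [34.6, 33.1, 34.6, 33.9]
```

servo_tool(
  deltas="-0.3 -0.5 -0.8 0 0 0;-0.5 -1 -0.8 0 0 0;-0.5 -1 -0.4 0 0 0;-0.5 -1 0 0 0 0;0 -1 0 0 0 0;0 -1 0 0 0 0;0 -1 0 0 0 0;0 -1 0 0 0 0;0 -1 0 0 0 0;0 -1 0 0 0 0",
)

```text
time_s: 47.7
tool_pos: [448.4, -99.5, 401.8]
ee_rot: [180.0, -0.1, 174.2]
ft_force: [0.2, 0.3, 0.3]
grip_width: 85.2
```

servo_tool(
  deltas="0 -1 0 0 0 0;0 -1 0 0 0 0;0 -1 0 0 0 0;0 -1 0 0 0 0;0 -1 0 0 0 0;0 -0.5 0 0 0 0;0 0 0 0 0 0;0 0 0 0 0 0",
)

```text
time_s: 48.5
tool_pos: [435.3, -234.3, 402.4]
ee_rot: [179.9, -0.0, 174.3]
ft_force: [0.3, 0.7, -1.0]
grip_width: 85.5
```

Run:
```python
from tgt import *
d=snap("top","top1"); s=snap("scene","scene1"); show(S)
crop(d,"top1_c",130,100,370,300,3)
crop(s,"scene1_c",200,90,520,330,2.4)
```

```text
[ 435.5 -233.7  402.9] [ 1.7997e+02 -1.0000e-02  1.7436e+02] 48.6 [0.1 0.7 0.1] 85.37762490181342
goal [518.  133.1] todo in tool mm [-4.610e+01  3.732e+02  2.000e-01]
```

View pics/top1.png

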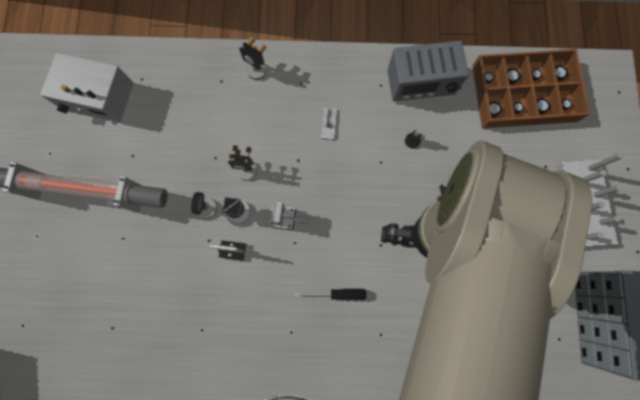

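View pics/top1_c.png

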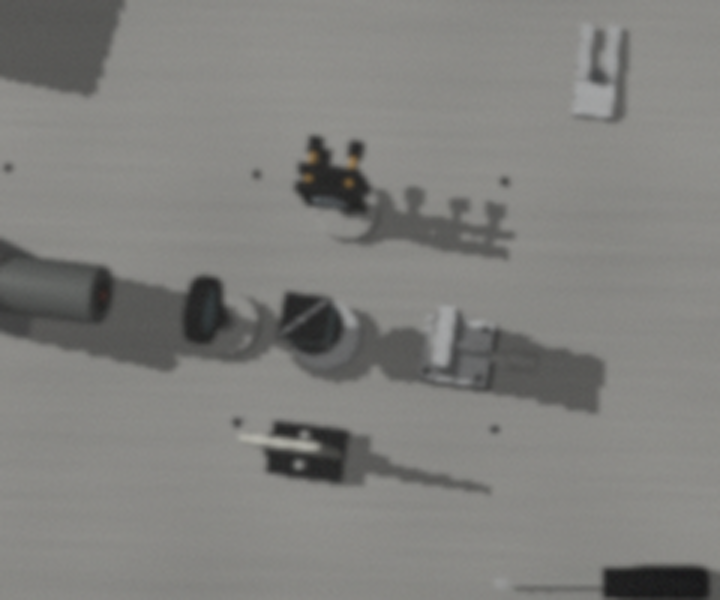

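View pics/scene1.png

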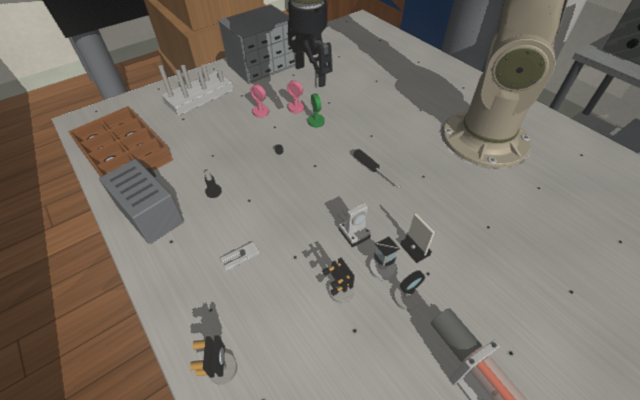

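Run:
```python
from cell import r
print(r.finish_job())
```

```text
the job is handed in; nothing more can be done
None
```

I set out all four parts in the order asked and handed the job in at about 48.6 s. The arm was clear of everything when I did. The final top and scene pictures show all four upright.

The checks below are my own camera measurements from the close wrist views. The system gave no verdict. The splitter's measured centre varied by up to about 0.9 mm between views.

| Part | Intended | Measured | Off its line | Angle error |
|---|---|---|---|---|
| Lens | midway, about 77 mm before the splitter | about 78 mm before | about 0.5 mm | about 0.1° |
| Stage mirror face | 90 mm behind | about 89.6–90 mm | about 0.2 mm | not visible |
| Tilt mirror face | 90 mm to the left | 87.4–90.6 mm, depending on the feature used | about 0.4 mm | 0–1° |
| Screen middle | 90 mm to the right | about 90.2 mm | under 1 mm | about 0.3° |

- **Tilt mirror distance is the least certain.** The mirror disc and the front plate gave 90.6 and 90.1 mm. The back plate edge gave 88.2 mm and the puck fit 87.4 mm. I left it where it was.
- **Height checks:** finding the stage plate's height from two wrist views gave 80 to 114 mm against the 94 mm stated, because the camera had moved too little between views. I relied instead on its measured size at that height, 12.0 × 43.7 mm, which matched.
- **Bystanders:** the dust cap and spare post look unmoved in the scene picture. I did not go near the green and pink look-alikes, nor a second tilt mount that stood beyond the arm's reach.

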